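# Make up a plate kit on spacer sticks and a power kit

## Robot

A 6-joint arm with a two-finger parallel gripper is mounted at the origin on a cart in front of the work surface, level with it; the furniture and walls round the work are solid. World frame = base frame: x ahead of the robot, y to its left, z up, the work surface at z = 0. Lengths are in m, angles in rad, forces in N, time in s.
With the tool pointing down it reaches from about 0.375 to 0.975 m from the base axis. Payload 3.8 kg.
Tool frame: the origin (TCP) lies midway between the tips of the shut fingers; the grasp point (between the pads) lies 19 mm behind it; z points along the fingers, y is the line along which they close (so a half turn about z gives the same grasp; the last joint's range is limited). The gripper opens to 85 mm and grips with 20 to 120 N. Pads are 22 mm wide; open, the fingers measure 114 mm over their backs; the gripper's body (76 mm by 85 mm) begins 54 mm behind the grasp point. The pads swing forward as they close: fully open they stand 13 mm farther back than shut.
Start: joints at [1.269, 0.264, 1.604, -0, 1.274, -0.037], TCP at [0.177, 0.651, 0.231] pointing down, gripper open.
Joint ranges: [-2.63, 2.63], [-0.94, 2.18], [0.31, 2.57], [-1.31, 4.45], [0, 2.66], [-2.55, 2.55]. Speed limits (rad/s): [2.57, 2.57, 3.14, 3.14, 3.14, 3.14].

## Interface

Orientations are given as a rotation vector (axis times angle).
In Python, from workcell import read_state, vision, ticket gives the robot as it stands. The module is installed in compiled form; this text tells all that it offers.
- The arm moves only by the tool jog_arm, never from a script. Its arguments are lists of equal length, an entry for each row: "turn": the turn, a rotation vector about the tool's x, y, z in rad, a list of three; "delta_pos": the shift along the tool's x, y, z in m, a list of three; "gripper": the finger opening in m, from 0 to 0.0854. In form: {"turn": [[rx, ry, rz], ...], "delta_pos": [[dx, dy, dz], ...], "gripper": [gripper, ...]}. A call has 1 to 20 rows; each row shifts and turns the commanded pose from where the row before left it, along the tool's axes as they then stand; what a row does not reach is not made up. A row lasts 1/12 s, in which the tool goes at most 41.7 mm and 7.16 degrees, less where a joint would pass 70% of its speed; a pose out of reach is approached as far as the arm can. A call with a gripper value outside its range is refused whole. The fingers move at their own pace and stop on an object; "grip_force" is the grip in N (left out, the last holds). Time passes only in rows, so rows that do not move let the fingers close. It gives the time, the measured TCP pose, the force, the opening and the grip force at its end, in the units of the state.
- read_state(): the state, without advancing time (a new reading comes with each control period).
- vision.read_camera(name): name is "scene" or "top" or "wrist"; returns the picture (480x640x3 uint8, red, green, blue); there is no depth.
- vision.calibration(name): a dict with "vfov" (degrees; the focal length in pixels is half the picture's height over the tangent of half this angle, whatever the lens; pixels are square), "cx", "cy" (the principal point, pixels), "R" (3x3) and "t" (3): a world point X has camera coordinates R X + t; the wrist camera has in their place "mount" (4x4, takes a point from camera to tool coordinates, whose origin is the TCP and whose axes are the flange's). Camera axes: x right, y down, z forward; pixel columns grow to the right and rows downward; lengths in m; the calibration is good to about 2 mm. A picture is of the moment at which its call begins: read the wrist's pose just before it. calibration takes no time and is no camera call.
- ticket.finish_job(): hands the job in; it is judged then, once.
The state is a dict: "time": time; "q": joint angles; "joint_vel": joint speeds; "joint_torque": joint torques, N m; "tool_pos": TCP position; "tcp_rot": TCP orientation; "wrist_force": force on the tool from outside, world axes, zero at the start; "torque": the same for the moment, N m; "width": opening from 0.0 (shut) to 1.0 (fully open); "grip_force": force on a finger pad.
Only numpy, scipy, OpenCV 4.12 (cv2) and the standard library are available. Lean on these libraries where they do the work, as an engineer would, in place of code of your own. Each camera call takes 0.05 s, during which the arm holds its last target. There are 200 camera calls.

## Task

Make up two kits from the parts on the bench. Plate kit, in the undivided tray: lay the two wooden spacer sticks flat across the aluminium plate that lies there, one centred along each of its two dark lines, then lay the loose aluminium plate on the sticks, exactly over the lower plate, so that it rests level and clear of it. Power kit, in the divided tray: stand the transformer upright in the middle of the wide compartment and the heat sink, fins up, in the middle of the narrow one, both square to the tray; leave the jars and the tape where they are.

Things in the scene. Friction and masses are not known exactly. Their poses are not given: they have to be found in the camera images.
- plate_tray: Plate tray, fixed: undivided low grey plastic tray, 86 (x) x 144 (y) mm, floor 3 mm thick, rim 10 mm above the bench. Origin: centre of its underside, on the bench; z up. The lower aluminium plate, 60 (x) x 120 (y) x 10 mm, is fixed centred in it, its upper face 13 mm above the bench. Two dark lines, 4 mm wide, run across that plate along the tray's x, at y = -38 and y = +38 mm, centred on x = 0.
- divided_tray: Divided tray, fixed: low grey plastic tray, 83 (x) x 156 (y) mm, walls 4 mm thick, floor 3 mm thick, rim and divider 10 mm above the bench. Origin: centre of its underside, on the bench; z up. Inside, the wide compartment is 75 (x) x 84 (y) mm with its middle at y = +32 mm; the narrow one is 75 (x) x 60 (y) mm with its middle at y = -44 mm (both at x = 0).
- stick_1_center (a point): Wooden spacer stick, a square bar 62 mm long (its x axis) and 14 x 14 mm in section, about 20 g, lying on the bench. The point is its centre, 7 mm above its underside.
- stick_2_center (a point): The second wooden spacer stick, the same as the first (either may go on either line): 62 mm long (its x axis), 14 x 14 mm. The point is its centre, 7 mm above its underside.
- top_plate_center (a point): Loose aluminium plate with a small dark screw hole at each corner, 60 (x) x 120 (y) x 10 mm, about 0.19 kg, lying flat on the bench. The point is its centre, 5 mm above its underside.
- transformer_center (a point): Small mains transformer: grey laminated core 34 (x) x 42 (y) x 36 mm high with a yellow winding that stands out at both x ends (52 mm over all in x, from 8 to 29 mm up), about 0.16 kg, standing upright. The point is its centre, 18 mm above its underside. It can be gripped across y (42 mm) on the core.
- heat_sink_center (a point): Finned aluminium heat sink, dark, 25 (x) x 40 (y) x 22 mm high, fins up and running along x, about 55 g. The point is its centre, 11 mm above its underside. It can be gripped across x (25 mm) on the fin ends.
- flux_jar: Small screw-lid jar, 42 mm in diameter, 37 mm high; origin at the centre of its underside. Not part of the kits: leave it alone.
- tip_tinner: Low screw-lid jar, 30 mm in diameter, 22 mm high; origin at the centre of its underside. Not part of the kits: leave it alone.
- tape_electrical: Roll of black tape lying flat, about 62 mm in diameter, 19 mm high; origin at the centre of its underside. Not part of the kits: leave it alone.
There are look-alikes about, which are no part of the job. Leave any turquoise look-alike of the plate_tray alone.

How it is judged:
On the way, in this order (a step that is already met when the one before it is completed fails the run):
1. both spacer sticks lie across the lower plate on its two lines (((x of stick_1_center in the frame of plate_tray between -0.012 and 0.012 m and y of stick_1_center in the frame of plate_tray between 0.026 and 0.05 m and z of stick_1_center in the frame of plate_tray between 0.017 and 0.023 m and angle between the x axis of each of stick_1_center, stick_2_center and the x axis of plate_tray, either way round below 0.2 rad and x of stick_2_center in the frame of plate_tray between -0.012 and 0.012 m and y of stick_2_center in the frame of plate_tray between -0.05 and -0.026 m and z of stick_2_center in the frame of plate_tray between 0.017 and 0.023 m) or (x of stick_1_center in the frame of plate_tray between -0.012 and 0.012 m and y of stick_1_center in the frame of plate_tray between -0.05 and -0.026 m and z of stick_1_center in the frame of plate_tray between 0.017 and 0.023 m and angle between the x axis of each of stick_1_center, stick_2_center and the x axis of plate_tray, either way round below 0.2 rad and x of stick_2_center in the frame of plate_tray between -0.012 and 0.012 m and y of stick_2_center in the frame of plate_tray between 0.026 and 0.05 m and z of stick_2_center in the frame of plate_tray between 0.017 and 0.023 m))), for 0.2 s.
2. the loose plate rests on the two sticks over the lower plate (((x of stick_1_center in the frame of plate_tray between -0.012 and 0.012 m and y of stick_1_center in the frame of plate_tray between 0.026 and 0.05 m and z of stick_1_center in the frame of plate_tray between 0.017 and 0.023 m and angle between the x axis of each of stick_1_center, stick_2_center and the x axis of plate_tray, either way round below 0.2 rad and x of stick_2_center in the frame of plate_tray between -0.012 and 0.012 m and y of stick_2_center in the frame of plate_tray between -0.05 and -0.026 m and z of stick_2_center in the frame of plate_tray between 0.017 and 0.023 m) or (x of stick_1_center in the frame of plate_tray between -0.012 and 0.012 m and y of stick_1_center in the frame of plate_tray between -0.05 and -0.026 m and z of stick_1_center in the frame of plate_tray between 0.017 and 0.023 m and angle between the x axis of each of stick_1_center, stick_2_center and the x axis of plate_tray, either way round below 0.2 rad and x of stick_2_center in the frame of plate_tray between -0.012 and 0.012 m and y of stick_2_center in the frame of plate_tray between 0.026 and 0.05 m and z of stick_2_center in the frame of plate_tray between 0.017 and 0.023 m)) and x of top_plate_center in the frame of plate_tray between -0.012 and 0.012 m and y of top_plate_center in the frame of plate_tray between -0.012 and 0.012 m and z of top_plate_center in the frame of plate_tray between 0.029 and 0.035 m and angle between the y axis of top_plate_center and the y axis of plate_tray, either way round below 0.15 rad and angle between the z axis of top_plate_center and the z axis of plate_tray, either way round below 0.04 rad), for 0.2 s.
At the end, for the whole second after the job is handed in: A stick along each dark line (12 mm, 0.2 rad); the loose plate level on both, over the lower plate (12 mm, 0.15 rad); transformer upright in the wide and heat sink, fins up, in the narrow compartment, 15 mm from the middle each way, square to 0.25 rad; all released and at rest (all of step 2 and x of transformer_center in the frame of divided_tray between -0.015 and 0.015 m and y of transformer_center in the frame of divided_tray between 0.017 and 0.047 m and z of transformer_center in the frame of divided_tray between 0.017 and 0.025 m and angle between each of transformer_center, heat_sink_center's own z axis and vertical below 0.1 rad and (angle between the x axis of transformer_center and the x axis of divided_tray, either way round below 0.25 rad or angle between the x axis of transformer_center and the y axis of divided_tray, either way round below 0.25 rad) and x of heat_sink_center in the frame of divided_tray between -0.015 and 0.015 m and y of heat_sink_center in the frame of divided_tray between -0.059 and -0.029 m and z of heat_sink_center in the frame of divided_tray between 0.01 and 0.018 m and (angle between the x axis of heat_sink_center and the x axis of divided_tray, either way round below 0.25 rad or angle between the x axis of heat_sink_center and the y axis of divided_tray, either way round below 0.25 rad) and linear speed of each of stick_1, stick_2, top_plate, transformer, heat_sink below 0.02 m/s); the robot touches nothing.
It fails at once if a jar or the tape is moved more than 30 mm (distance of any of flux_jar, tip_tinner, tape_electrical from where it was at the start of the episode above 0.03 m).
It also fails if it takes over 120 s, if anything falls off the work surface, if the arm or the gripper's body presses on something with over 40 N, if the wrist force passes 120 N, or if a joint passes its speed limit or range.

## Working session

There is one attempt and no reset: what is moved stays moved. The work goes in short steps, Python scripts to look and compute and a tool call to move; the robot and the scene stay as the last step left them, time stands still between calls to the robot, and variables do not carry over. Pictures are saved under pics/ and viewed, at most 14 in all, crops included, and the job is handed in when it is done.

Besides the shell and the picture viewer there is one more tool, called after ">>>" in YAML: its name, and indented under it one key for each argument. jog_arm: Moves the arm, as the interface text tells. Its arguments: {"type":"object","properties":{"turn":{"type":"array","items":{"type":"array","items":{"type":"number"}}},"delta_pos":{"type":"array","items":{"type":"array","items":{"type":"number"}}},"gripper":{"type":"array","items":{"type":"number"}},"grip_force":{"type":"number"}},"required":["turn","delta_pos","gripper"]}

```bash
mkdir -p pics
python3 - <<'E'
from workcell import read_state, vision
import cv2, json
print(read_state())
for n in ("top","scene"):
    im=vision.read_camera(n); cv2.imwrite(f"pics/{n}0.png",im[:,:,::-1])
    c=vision.calibration(n); print(n,c)
print(vision.calibration("wrist"))
E
```

```text
{'time': 0.0, 'q': array([ 1.26907954e+00,  2.64767087e-01,  1.60533704e+00, -5.38961833e-06,
        1.27373738e+00, -3.69141866e-02]), 'joint_vel': array([-0.00194959,  0.00094261, -0.00148253,  0.00108818,  0.00036743,
       -0.00026186]), 'joint_torque': array([ 9.63641869e-04, -5.15109444e+01, -3.67310429e+01, -9.28027362e-05,
        1.31993688e-02,  3.06406480e-05]), 'tool_pos': array([0.17645727, 0.65077594, 0.22997262]), 'tcp_rot': array([-0.41468467, -3.11372445,  0.00348293]), 'wrist_force': array([ 0.25555991, -0.41276157, -0.71627355]), 'torque': array([-0.05003898, -0.00921382,  0.00315467]), 'grip_force': 0.0, 'width': 0.9990948843806973}
top {'vfov': 45.18809382778456, 'cx': 327.145461965954, 'cy': 233.77384418545546, 'R': array([[ 0.0184291 , -0.99977253,  0.0107356 ],
       [-0.99248321, -0.01959192, -0.12080247],
       [ 0.12098532, -0.00842862, -0.99261851]]), 't': array([-0.06737778,  0.49281731,  1.29405867])}
scene {'vfov': 57.68067177212828, 'cx': 315.3152474716158, 'cy': 241.6688849208589, 'R': array([[-0.90873301, -0.41703798, -0.01684182],
       [-0.29887265,  0.67835471, -0.67120044],
       [ 0.2913408 , -0.60490843, -0.74108456]]), 't': array([0.42151814, 0.18840913, 0.84444965])}
{'vfov': 65.53135744133294, 'cx': 316.7746034524797, 'cy': 241.85688467971886, 'mount': array([[ 1.15058998e-03, -9.65810720e-01, -2.59245693e-01,
         6.57928523e-02],
       [ 9.99999264e-01,  1.01143134e-03,  6.70166986e-04,
        -4.60646126e-04],
       [-3.85045242e-04, -2.59246273e-01,  9.65811173e-01,
        -1.42837659e-01],
       [ 0.00000000e+00,  0.00000000e+00,  0.00000000e+00,
         1.00000000e+00]])}
```

View pics/top0.png

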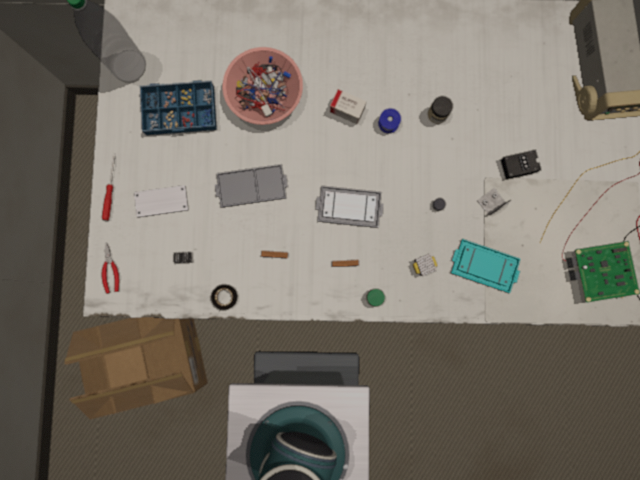

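View pics/scene0.png

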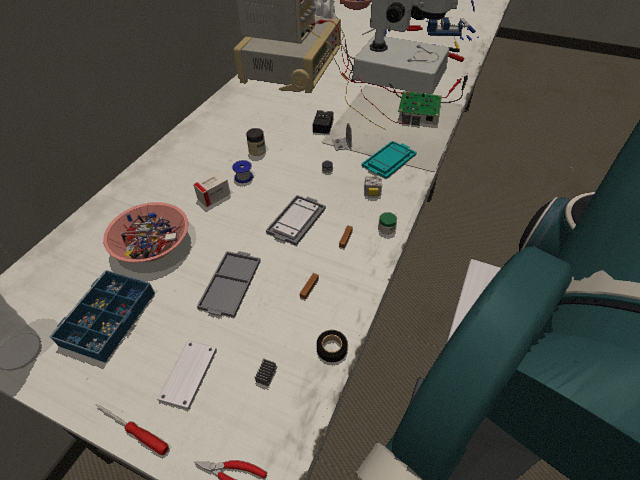

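The base is at bottom centre, and up in the top picture is +x, left is +y.
- **Plate tray:** the candidates are the grey tray with a plate at (349,206) and the turquoise one at (486,265). Grey fits, since turquoise is the look-alike.
- **Divided tray:** (251,186), with the wide compartment on the left (+y).
- **Loose plate:** (161,201).
- **Sticks:** (274,254) and (345,264).
- **Heat sink:** (183,257).
- **Transformer:** (424,265).
- **Leave alone:** tape (224,297), flux jar (375,297), tinner (438,204).

Next I'll confirm these in one enlarged crop and measure.

```bash
cat > h.py <<'E'
import numpy as np, cv2
from scipy.spatial.transform import Rotation as Ro
from workcell import read_state, vision
def cam(name,s=None):
    c=vision.calibration(name); f=240/np.tan(np.radians(c['vfov']/2))
    if name=='wrist':
        M=np.eye(4); M[:3,:3]=Ro.from_rotvec(s['tcp_rot']).as_matrix(); M[:3,3]=s['tool_pos']
        W=np.linalg.inv(M@c['mount']); R,t=W[:3,:3],W[:3,3]
    else: R,t=c['R'],c['t']
    return np.array([[f,0,c['cx']],[0,f,c['cy']],[0,0,1]]),R,t
def unproj(C,uv,z):
    K,R,t=C; uv=np.atleast_2d(uv).astype(float)
    d=np.c_[uv,np.ones(len(uv))]@np.linalg.inv(K).T@R; o=-R.T@t
    return (o+d*((z-o[2])/d[:,2])[:,None])
def proj(C,X):
    K,R,t=C; p=(np.atleast_2d(X)@R.T+t)@K.T; return p[:,:2]/p[:,2:]
def rect(C,mask,z):
    "minAreaRect in the plane z of the largest blob: centre mm, sizes, angle of the long side"
    cs,_=cv2.findContours(mask.astype(np.uint8),cv2.RETR_EXTERNAL,cv2.CHAIN_APPROX_NONE)
    c=max(cs,key=cv2.contourArea)[:,0]
    P=unproj(C,c,z)[:,:2].astype(np.float32)*1000
    (x,y),_,_=r=cv2.minAreaRect(P); b=cv2.boxPoints(r); e=[b[1]-b[0],b[2]-b[1]]
    l=max(e,key=np.linalg.norm); a=np.degrees(np.arctan2(l[1],l[0]))%180
    return np.round([x,y,*sorted(np.linalg.norm(e,axis=1)),a],1)
def goto(x,y,z,yaw):
    "shift/turn needed; yaw(deg) = world direction of the closing line (mod 180), tool vertical"
    s=read_state(); R=Ro.from_rotvec(s['tcp_rot']).as_matrix()
    cur=np.degrees(np.arctan2(R[1,1],R[0,1]))
    best=None
    for k in (-2,-1,0,1,2):
        d=yaw+180*k-cur; q6=s['q'][5]-np.radians(d)*1
        if best is None or abs(d)<abs(best): best=d
    y2=np.radians(cur+best); Y=np.array([np.cos(y2),np.sin(y2),0]); Z=np.array([0,0,-1.]); X=np.cross(Y,Z)
    G=np.c_[X,Y,Z]; tv=Ro.from_matrix(R.T@G).as_rotvec()
    d=np.array([x,y,z])-s['tool_pos']
    print('t %.2f pos'%s['time'],np.round(s['tool_pos'],4),'yaw %.1f'%cur,'q',np.round(s['q'],2),'w %.3f'%s['width'])
    print(' turn',np.round(tv,4),'rows>=%d'%np.ceil(np.linalg.norm(tv)/.124),' then shift',np.round(G.T@d,4),'rows>=%d'%np.ceil(np.linalg.norm(d)/.0415))
E
python3 - <<'E'
from h import *
im=cv2.imread('pics/top0.png'); C=cam('top')
cv2.imwrite('pics/crop0.png',cv2.resize(im[150:320,125:535],(800,332),interpolation=cv2.INTER_CUBIC))
hsv=cv2.cvtColor(im,cv2.COLOR_BGR2HSV)
def roi(m,u,v,w,h):
    o=np.zeros_like(m);o[v-h:v+h,u-w:u+w]=m[v-h:v+h,u-w:u+w];return o
H,S,V=cv2.split(hsv)
wood=((S>110)&(H<20)).astype(np.uint8)
print('s1',rect(C,roi(wood,274,254,25,12),.014)); print('s2',rect(C,roi(wood,345,264,25,12),.014))
dark=(V<140).astype(np.uint8)
print('hs',rect(C,roi(dark,183,257,16,14),.022))
print('divtray',rect(C,roi(dark,251,186,45,30),.010))
print('ptray',rect(C,roi(dark,349,206,42,28),.010))
for n,uv,z in(('plate',(161,201),.01),('trafo',(424,265),.036),('tape',(224,297),.019),('flux',(375,297),.037),('tinner',(438,204),.022)):
    print(n,unproj(C,uv,z).round(3), im[uv[1],uv[0]])
print(im[200:203,130:136].tolist())
E
```

```text
s1 [446.3  63.9  11.6  56.3  87.9]
s2 [428.8 -99.5   9.3  57.8  91.1]
hs [433.7 271.4  25.3  46.2  91.1]
divtray [606.9 124.4  83.8 170.6  99.4]
ptray [ 561.6 -107.    87.3  158.9   85.4]
plate [[0.566 0.332 0.01 ]] [168 172 180]
trafo [[ 0.426 -0.28   0.036]] [140 144 151]
tape [[0.345 0.175 0.019]] [156 165 172]
flux [[ 0.352 -0.169  0.037]] [ 69 102  55]
tinner [[ 0.57  -0.315  0.022]] [63 62 65]
[[[162, 171, 178], [162, 172, 178], [163, 172, 179], [162, 171, 178], [158, 165, 172], [159, 163, 171]], [[161, 171, 177], [162, 172, 178], [164, 173, 179], [163, 172, 179], [158, 167, 173], [159, 165, 172]], [[163, 172, 178], [163, 173, 179], [163, 172, 179], [163, 172, 178], [157, 165, 172], [157, 163, 170]]]
```

View pics/crop0.png

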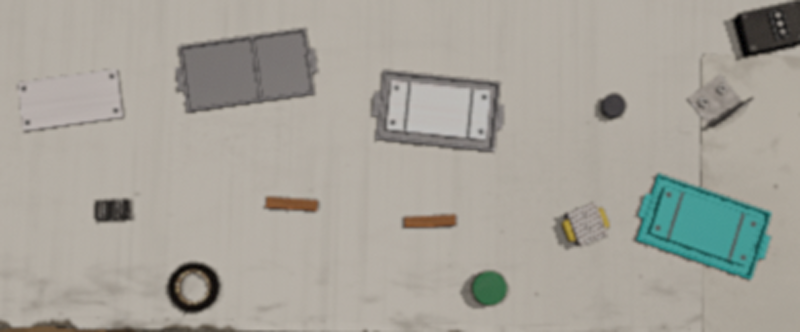

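The crop confirms it: the grey tray at crop (438,110) has the plate with two dark lines, and the turquoise one at (703,225) is the look-alike. The transformer, heat sink and both sticks are as named. Now moving over the stick and tray area for a close look.

```bash
python3 -c "
from h import *
goto(.49,-.03,.26,0); goto(.49,-.03,.26,90)
print(Ro.from_rotvec(read_state()['tcp_rot']).as_matrix().round(2))"
```

```text
t 0.10 pos [0.1765 0.6508 0.23  ] yaw 74.8 q [ 1.27  0.26  1.61 -0.    1.27 -0.04] w 1.000
 turn [-1.8000e-03  1.3000e-03  1.3059e+00] rows>=11  then shift [-0.6808  0.3135 -0.03  ] rows>=19
t 0.10 pos [0.1765 0.6508 0.23  ] yaw 74.8 q [ 1.27  0.26  1.61 -0.    1.27 -0.04] w 1.000
 turn [-0.002  -0.0003 -0.2648] rows>=3  then shift [-0.3135 -0.6808 -0.03  ] rows>=19
[[-0.97  0.26 -0.  ]
 [ 0.26  0.97 -0.  ]
 [ 0.   -0.   -1.  ]]
```

>>> jog_arm:
  turn:
    - [0, 0, 0.1187]
    - [0, 0, 0.1187]
    - [0, 0, 0.1187]
    - [0, 0, 0.1187]
    - [0, 0, 0.1187]
    - [0, 0, 0.1187]
    - [0, 0, 0.1187]
    - [0, 0, 0.1187]
    - [0, 0, 0.1187]
    - [0, 0, 0.1187]
    - [0, 0, 0.1187]
  delta_pos:
    - [0, 0, 0]
    - [0, 0, 0]
    - [0, 0, 0]
    - [0, 0, 0]
    - [0, 0, 0]
    - [0, 0, 0]
    - [0, 0, 0]
    - [0, 0, 0]
    - [0, 0, 0]
    - [0, 0, 0]
    - [0, 0, 0]
  gripper: [0.085, 0.085, 0.085, 0.085, 0.085, 0.085, 0.085, 0.085, 0.085, 0.085, 0.085]

```text
time: 1.02
tool_pos: [0.1765, 0.651, 0.2305]
tcp_rot: [2.227, 2.215, -0.002]
wrist_force: [-0.3, -0.7, -0.0]
width: 0.994
grip_force: 0.0
```

>>> jog_arm:
  turn:
    - [0, 0, 0]
    - [0, 0, 0]
    - [0, 0, 0]
    - [0, 0, 0]
    - [0, 0, 0]
    - [0, 0, 0]
    - [0, 0, 0]
    - [0, 0, 0]
    - [0, 0, 0]
    - [0, 0, 0]
    - [0, 0, 0]
    - [0, 0, 0]
    - [0, 0, 0]
    - [0, 0, 0]
    - [0, 0, 0]
    - [0, 0, 0]
    - [0, 0, 0]
    - [0, 0, 0]
    - [0, 0, 0]
    - [0, 0, 0]
  delta_pos:
    - [-0.0358, 0.0165, -0.0016]
    - [-0.0358, 0.0165, -0.0016]
    - [-0.0358, 0.0165, -0.0016]
    - [-0.0358, 0.0165, -0.0016]
    - [-0.0358, 0.0165, -0.0016]
    - [-0.0358, 0.0165, -0.0016]
    - [-0.0358, 0.0165, -0.0016]
    - [-0.0358, 0.0165, -0.0016]
    - [-0.0358, 0.0165, -0.0016]
    - [-0.0358, 0.0165, -0.0016]
    - [-0.0358, 0.0165, -0.0016]
    - [-0.0358, 0.0165, -0.0016]
    - [-0.0358, 0.0165, -0.0016]
    - [-0.0358, 0.0165, -0.0016]
    - [-0.0358, 0.0165, -0.0016]
    - [-0.0358, 0.0165, -0.0016]
    - [-0.0358, 0.0165, -0.0016]
    - [-0.0358, 0.0165, -0.0016]
    - [-0.0358, 0.0165, -0.0016]
    - [0, 0, 0]
  gripper: [0.085, 0.085, 0.085, 0.085, 0.085, 0.085, 0.085, 0.085, 0.085, 0.085, 0.085, 0.085, 0.085, 0.085, 0.085, 0.085, 0.085, 0.085, 0.085, 0.085]

```text
time: 2.68
tool_pos: [0.4925, -0.0345, 0.2617]
tcp_rot: [2.225, 2.213, -0.002]
wrist_force: [1.0, 0.3, 1.4]
width: 0.991
grip_force: 0.0
```

Run:
```python
from h import *
s=read_state(); im=vision.read_camera('wrist'); cv2.imwrite('pics/w1.png',im[:,:,::-1])
np.savez('w1',**s); goto(.49,-.03,.26,0)
C=cam('wrist',s); hsv=cv2.cvtColor(im,cv2.COLOR_RGB2HSV); H,S,V=cv2.split(hsv)
wood=((S>110)&(H<20)).astype(np.uint8)
n,l,st,ce=cv2.connectedComponentsWithStats(wood)
for i in range(1,n):
    if st[i,4]>200: print(st[i],rect(C,l==i,.014))
print(proj(C,[[.562,-.107,.01],[.446,.064,.014],[.429,-.0995,.014]]).round())
```

```text
t 2.73 pos [ 0.4911 -0.0317  0.2613] yaw -0.3 q [-0.11 -0.11  1.95 -0.    1.3  -0.11] w 0.994
 turn [-0.0005  0.0006 -0.0051] rows>=1  then shift [ 0.0017 -0.0011  0.0013] rows>=1
[ 604    0   36  152 3180] [789.5  84.5  33.3 140.6 102.5]
[264  73  16  66 926] [448.4  63.8  14.4  60.8  86.4]
[584 224  37  21 257] [800.5 -66.7  13.6  37.8 161.9]
[252 236  19  55 705] [431.1 -99.3  14.5  63.1  94.1]
[[379. 268.]
 [269. 106.]
 [259. 264.]]
```

View pics/w1.png

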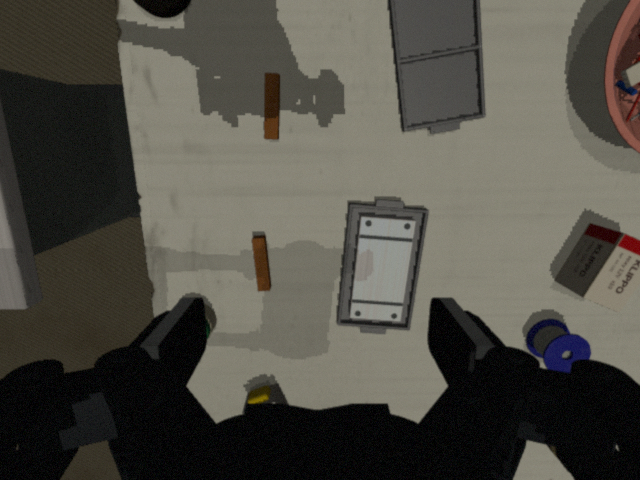

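The picture shows both sticks at (272,105) and (262,262), the plate tray with its two lines at (382,265), and the divided tray's near end at (440,80). Now measuring the plate in the tray.

Run:
```python
from h import *
s=dict(np.load('w1.npz')); C=cam('wrist',s)
im=cv2.imread('pics/w1.png'); g=cv2.cvtColor(im,cv2.COLOR_BGR2GRAY)
m=np.zeros_like(g); m[195:335,330:435]=1
ff=((g<110)&(m>0)).astype(np.uint8)
print('tray outer',rect(C,ff,.010))
pl=((g>110)&(m>0)).astype(np.uint8)
poly=np.array([[352,207],[423,213],[406,326],[341,321]]); mm=np.zeros_like(g); cv2.fillPoly(mm,[poly],1)
pl=pl&mm; pl=cv2.morphologyEx(pl,cv2.MORPH_CLOSE,np.ones((7,7),np.uint8))
print('plate',rect(C,pl,.013))
T=unproj(C,[[349,201],[428,208],[409,329],[337,325]],.010); print(T.round(4),T.mean(0))
cv2.imwrite('pics/w1c.png',cv2.resize(im[190:340,320:440],(600,750)[0:2],interpolation=cv2.INTER_CUBIC)[:600] if 0 else cv2.resize(im[190:340,320:440],(480,600),interpolation=cv2.INTER_CUBIC))
goto(.4475,.064,.08,-3)
```

```text
tray outer [ 562.  -106.2   89.9  162.2   85.2]
plate [ 564.  -109.    58.8  119.    85.2]
[[ 0.5269 -0.0311  0.01  ]
 [ 0.6115 -0.039   0.01  ]
 [ 0.5999 -0.1822  0.01  ]
 [ 0.5156 -0.1766  0.01  ]] [ 0.56345862 -0.10723137  0.01      ]
t 2.73 pos [ 0.4911 -0.0317  0.2613] yaw -0.3 q [-0.11 -0.11  1.95 -0.    1.3  -0.11] w 0.994
 turn [-0.0005  0.0006  0.0473] rows>=1  then shift [ 0.0933 -0.0486  0.1813] rows>=6
```

View pics/w1c.png

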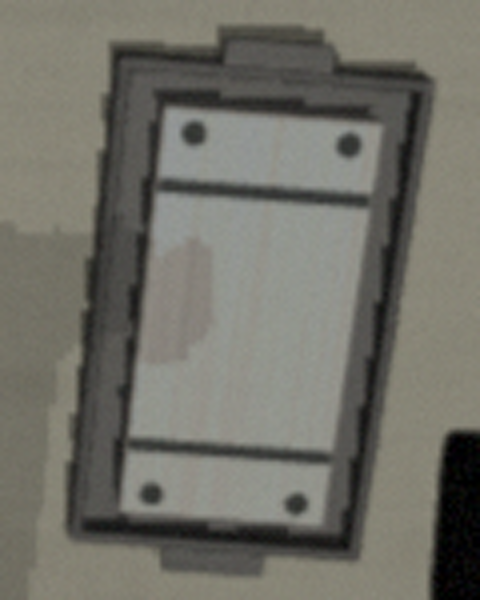

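>>> jog_arm:
  turn:
    - [0, 0, 0.05]
    - [0, 0, 0]
    - [0, 0, 0]
    - [0, 0, 0]
    - [0, 0, 0]
    - [0, 0, 0]
    - [0, 0, 0]
    - [0, 0, 0]
    - [0, 0, 0]
  delta_pos:
    - [0, 0, 0]
    - [0.0153, -0.0079, 0.03]
    - [0.0153, -0.0079, 0.03]
    - [0.0153, -0.0079, 0.03]
    - [0.0153, -0.0079, 0.03]
    - [0.0153, -0.0079, 0.03]
    - [0.0153, -0.0079, 0.03]
    - [0, 0, 0]
    - [0, 0, 0]
  gripper: [0.045, 0.045, 0.045, 0.045, 0.045, 0.045, 0.045, 0.045, 0.045]

```text
time: 3.48
tool_pos: [0.4446, 0.0664, 0.0798]
tcp_rot: [-2.27, -2.167, 0.007]
wrist_force: [1.0, -0.6, -0.3]
width: 0.524
grip_force: 0.0
```

Run:
```python
from h import *
s=read_state(); im=vision.read_camera('wrist'); cv2.imwrite('pics/w2.png',im[:,:,::-1])
C=cam('wrist',s); hsv=cv2.cvtColor(im,cv2.COLOR_RGB2HSV); H,S,V=cv2.split(hsv)
wood=((S>110)&(H<20)).astype(np.uint8)
n,l,st,ce=cv2.connectedComponentsWithStats(wood)
for i in range(1,n):
    if st[i,4]>800: print(st[i],rect(C,l==i,.014))
goto(.4475,.064,.004,-3)
```

```text
[  71   15   83   87 1758] [343.2 177.8  39.3  42.2  62.3]
[ 312  206   24  103 2373] [447.7  65.1  13.5  62.7  87.2]
t 3.53 pos [0.4472 0.066  0.0818] yaw -2.7 q [ 0.09 -0.01  2.21 -0.    0.94  0.14] w 0.525
 turn [-0.0007  0.0002  0.0047] rows>=1  then shift [-0.002   0.0004  0.0778] rows>=2
```

View pics/w2.png

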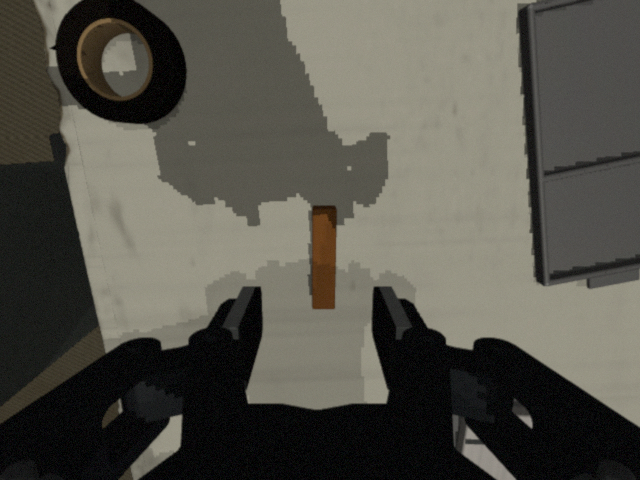

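The stick sits centred between the fingers at (323,257). Descending, closing and lifting.

>>> jog_arm:
  turn:
    - [0, 0, 0]
    - [0, 0, 0]
    - [0, 0, 0]
    - [0, 0, 0]
    - [0, 0, 0]
    - [0, 0, 0]
    - [0, 0, 0]
    - [0, 0, 0]
    - [0, 0, 0]
    - [0, 0, 0]
    - [0, 0, 0]
    - [0, 0, 0]
    - [0, 0, 0]
  delta_pos:
    - [-0.001, 0, 0.025]
    - [0, 0, 0.025]
    - [0, 0, 0.015]
    - [0, 0, 0.01]
    - [0, 0, 0.002]
    - [0, 0, 0]
    - [0, 0, 0]
    - [0, 0, 0]
    - [0, 0, 0]
    - [0, 0, 0]
    - [0, 0, 0]
    - [0, 0, 0]
    - [0, 0, 0]
  gripper: [0.045, 0.045, 0.045, 0.045, 0.045, 0.045, 0.005, 0.005, 0.005, 0.005, 0.005, 0.005, 0.005]
  grip_force: 40

```text
time: 4.62
tool_pos: [0.4492, 0.0645, 0.0062]
tcp_rot: [2.274, 2.164, 0.004]
wrist_force: [-1.0, -0.5, 6.8]
width: 0.144
grip_force: 41.1
```

```bash
python3 -c "
from h import *
goto(.5662,-.0701,.09,85.2-180);goto(.5662,-.0701,.09,85.2)"
```

```text
t 4.62 pos [0.4492 0.0645 0.0062] yaw -2.8 q [ 0.09  0.11  2.26 -0.    0.77  0.14] w 0.144
 turn [ 0.0027  0.0022 -1.5366] rows>=13  then shift [-0.1278 -0.1243 -0.0838] rows>=5
t 4.62 pos [0.4492 0.0645 0.0062] yaw -2.8 q [ 0.09  0.11  2.26 -0.    0.77  0.14] w 0.144
 turn [ 0.0027  0.0022 -1.5366] rows>=13  then shift [-0.1278 -0.1243 -0.0838] rows>=5
```

>>> jog_arm:
  turn:
    - [0, 0, 0]
    - [0, 0, 0]
    - [0, 0, 0]
    - [0, 0, 0]
    - [0, 0, -0.1182]
    - [0, 0, -0.1182]
    - [0, 0, -0.1182]
    - [0, 0, -0.1182]
    - [0, 0, -0.1182]
    - [0, 0, -0.1182]
    - [0, 0, -0.1182]
    - [0, 0, -0.1182]
    - [0, 0, -0.1182]
    - [0, 0, -0.1182]
    - [0, 0, -0.1182]
    - [0, 0, -0.1182]
    - [0, 0, -0.1182]
    - [0, 0, 0]
    - [0, 0, 0]
  delta_pos:
    - [0, 0, -0.022]
    - [0, 0, -0.022]
    - [0, 0, -0.022]
    - [0, 0, -0.022]
    - [0, 0, 0]
    - [0, 0, 0]
    - [0, 0, 0]
    - [0, 0, 0]
    - [0, 0, 0]
    - [0, 0, 0]
    - [0, 0, 0]
    - [0, 0, 0]
    - [0, 0, 0]
    - [0, 0, 0]
    - [0, 0, 0]
    - [0, 0, 0]
    - [0, 0, 0]
    - [0, 0, 0]
    - [0, 0, 0]
  gripper: [0.005, 0.005, 0.005, 0.005, 0.005, 0.005, 0.005, 0.005, 0.005, 0.005, 0.005, 0.005, 0.005, 0.005, 0.005, 0.005, 0.005, 0.005, 0.005]

```text
time: 6.2
tool_pos: [0.4475, 0.0645, 0.0929]
tcp_rot: [0.137, 3.138, 0.0]
wrist_force: [0.5, -0.2, 0.6]
width: 0.149
grip_force: 40.4
```

```bash
python3 -c "
from h import *
goto(.5662,-.0701,.06,85.2)"
```

```text
t 6.20 pos [0.4475 0.0645 0.0929] yaw 85.0 q [ 0.09 -0.03  2.2   0.    0.97 -1.4 ] w 0.149
 turn [ 0.0001  0.0002 -0.0033] rows>=1  then shift [-0.1296 -0.1241  0.0329] rows>=5
```

>>> jog_arm:
  turn:
    - [0, 0, -0.003]
    - [0, 0, 0]
    - [0, 0, 0]
    - [0, 0, 0]
    - [0, 0, 0]
    - [0, 0, 0]
    - [0, 0, 0]
    - [0, 0, 0]
  delta_pos:
    - [-0.0216, -0.0207, 0.0055]
    - [-0.0216, -0.0207, 0.0055]
    - [-0.0216, -0.0207, 0.0055]
    - [-0.0216, -0.0207, 0.0055]
    - [-0.0216, -0.0207, 0.0055]
    - [-0.0216, -0.0207, 0.0055]
    - [0, 0, 0]
    - [0, 0, 0]
  gripper: [0.005, 0.005, 0.005, 0.005, 0.005, 0.005, 0.005, 0.005]

```text
time: 6.87
tool_pos: [0.5671, -0.071, 0.0592]
tcp_rot: [-0.134, -3.138, -0.0]
wrist_force: [-0.1, 0.5, -0.8]
width: 0.149
grip_force: 40.4
```

Run:
```python
from h import *
s=read_state(); im=vision.read_camera('wrist'); cv2.imwrite('pics/w3.png',im[:,:,::-1])
np.savez('w3',**s)
goto(.5662,-.0701,.0195,85.2)
```

```text
t 6.92 pos [ 0.5662 -0.0701  0.0592] yaw 85.2 q [-0.17  0.24  1.98  0.    0.92 -1.65] w 0.145
 turn [ 0.0004 -0.0014 -0.0003] rows>=1  then shift [-0.     -0.      0.0397] rows>=1
```

View pics/w3.png

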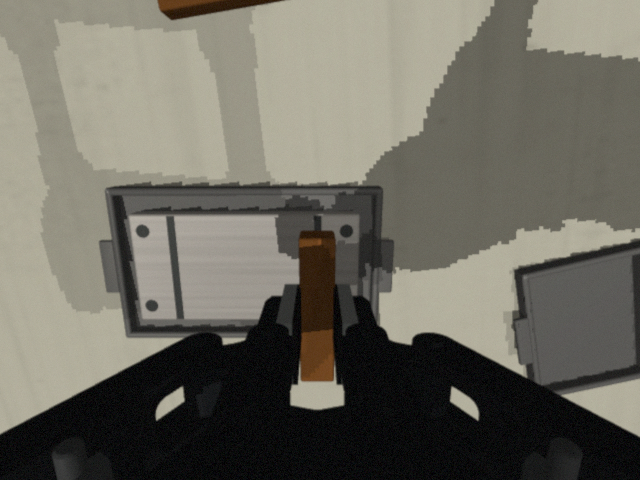

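The stick is held square at (317,305), nearly in line with the right dark line at (318,222). Checking against the lines.

Run:
```python
from h import *
s=dict(np.load('w3.npz')); C=cam('wrist',s)
P=unproj(C,[[170.5,217],[180,320],[318,214],[318,228],[131,213],[361,211],[142,231],[346,231],[152,305]],.013);print(P.round(4))
for n,(x,y) in dict(minus=(.5598,-.1459),plus=(.5662,-.0701)).items(): print(n,proj(C,[[x+a*.9965,y-a*.0837,.013] for a in(-.03,.03)]).round(1))
# holes centred at? tray coords
ty=np.array([.0837,.9965]);tx=np.array([.9965,-.0837])
for p in P: print((p[:2]-[.563,-.108])@np.c_[tx,ty])
g=unproj(C,[[300,234],[334,234]],s['tool_pos'][2]-.006+.014);print(g, (g.mean(0)[:2]-[.563,-.108])@np.c_[tx,ty])
```

```text
[[ 0.5324 -0.144   0.013 ]
 [ 0.5904 -0.1496  0.013 ]
 [ 0.5373 -0.0681  0.013 ]
 [ 0.5446 -0.0687  0.013 ]
 [ 0.5286 -0.1639  0.013 ]
 [ 0.5376 -0.0459  0.013 ]
 [ 0.5385 -0.1602  0.013 ]
 [ 0.5475 -0.0543  0.013 ]
 [ 0.5802 -0.1633  0.013 ]]
minus [[170.8 212.1]
 [181.8 318.6]]
plus [[318.8 212.1]
 [318.7 318.6]]
[-0.02745338 -0.03844733]
[ 0.03080786 -0.03911068]
[-0.0289693  0.0376247]
[-0.02158229  0.03762641]
[-0.02956001 -0.05854313]
[-0.03051762  0.05971378]
[-0.02004798 -0.05404587]
[-0.0199694   0.05221527]
[ 0.02174918 -0.05363994]
[[ 0.53400038 -0.07473459  0.06724478]
 [ 0.53506942 -0.0621196   0.06724478]] [-0.03167772  0.03705187]
```

>>> jog_arm:
  turn:
    - [0, 0, 0]
    - [0, 0, 0]
    - [0, 0, 0]
    - [0, 0, 0]
    - [0, 0, 0]
    - [0, 0, 0]
    - [0, 0, 0]
    - [0, 0, 0]
    - [0, 0, 0]
    - [0, 0, 0]
  delta_pos:
    - [0, 0, 0.015]
    - [0, 0, 0.012]
    - [0, 0, 0.008]
    - [0, 0, 0.003]
    - [0, 0, 0.0015]
    - [0, 0, 0]
    - [0, 0, 0]
    - [0, 0, 0]
    - [0, 0, 0]
    - [0, 0, 0]
  gripper: [0.005, 0.005, 0.005, 0.005, 0.005, 0.005, 0.005, 0.04, 0.04, 0.04]

```text
time: 7.75
tool_pos: [0.5671, -0.07, 0.0207]
tcp_rot: [0.127, 3.138, -0.0]
wrist_force: [-0.1, -1.1, 0.5]
width: 0.466
grip_force: 0.0
```

>>> jog_arm:
  turn:
    - [0, 0, 0]
    - [0, 0, 0]
    - [0, 0, 0]
    - [0, 0, 0]
    - [0, 0, 0]
    - [0, 0, 0]
    - [0, 0, 0]
  delta_pos:
    - [0, 0, 0]
    - [0, 0, -0.01]
    - [0, 0, -0.02]
    - [0, 0, -0.025]
    - [0, 0, -0.025]
    - [0, 0, 0]
    - [0, 0, 0]
  gripper: [0.045, 0.045, 0.045, 0.045, 0.045, 0.045, 0.045]

```text
time: 8.33
tool_pos: [0.5687, -0.0703, 0.1032]
tcp_rot: [0.127, 3.134, -0.001]
wrist_force: [0.6, 0.1, -0.5]
width: 0.526
grip_force: 0.0
```

Run:
```python
from h import *
goto(.4305,-.0995,.09,3.3)
```

```text
t 8.33 pos [ 0.5687 -0.0703  0.1032] yaw 85.4 q [-0.17  0.18  1.95 -0.    1.   -1.66] w 0.526
 turn [0.0035 0.0048 1.4323] rows>=12  then shift [-0.0212 -0.1396  0.0132] rows>=4
```

>>> jog_arm:
  turn:
    - [0, 0, 0.1194]
    - [0, 0, 0.1194]
    - [0, 0, 0.1194]
    - [0, 0, 0.1194]
    - [0, 0, 0.1194]
    - [0, 0, 0.1194]
    - [0, 0, 0.1194]
    - [0, 0, 0.1194]
    - [0, 0, 0.1194]
    - [0, 0, 0.1194]
    - [0, 0, 0.1194]
    - [0, 0, 0.1194]
    - [0, 0, 0]
    - [0, 0, 0]
    - [0, 0, 0]
    - [0, 0, 0]
    - [0, 0, 0]
    - [0, 0, 0]
    - [0, 0, 0]
  delta_pos:
    - [0, 0, 0]
    - [0, 0, 0]
    - [0, 0, 0]
    - [0, 0, 0]
    - [0, 0, 0]
    - [0, 0, 0]
    - [0, 0, 0]
    - [0, 0, 0]
    - [0, 0, 0]
    - [0, 0, 0]
    - [0, 0, 0]
    - [0, 0, 0]
    - [-0.0043, -0.0275, 0.003]
    - [-0.0043, -0.0275, 0.003]
    - [-0.0043, -0.0275, 0.003]
    - [-0.0043, -0.0275, 0.003]
    - [-0.0043, -0.0275, 0.003]
    - [0, 0, 0]
    - [0, 0, 0]
  gripper: [0.045, 0.045, 0.045, 0.045, 0.045, 0.045, 0.045, 0.045, 0.045, 0.045, 0.045, 0.045, 0.045, 0.045, 0.045, 0.045, 0.045, 0.045, 0.045]

```text
time: 9.92
tool_pos: [0.428, -0.099, 0.0837]
tcp_rot: [-2.157, -2.28, 0.002]
wrist_force: [0.7, 0.2, 0.3]
width: 0.53
grip_force: 0.0
```

Run:
```python
from h import *
s=read_state(); im=vision.read_camera('wrist'); cv2.imwrite('pics/w4.png',im[:,:,::-1])
C=cam('wrist',s); hsv=cv2.cvtColor(im,cv2.COLOR_RGB2HSV); H,S,V=cv2.split(hsv)
wood=((S>110)&(H<20)).astype(np.uint8)
n,l,st,ce=cv2.connectedComponentsWithStats(wood)
for i in range(1,n):
    if st[i,4]>500: print(st[i],rect(C,l==i,.014),rect(C,l==i,.027))
goto(.4305,-.0995,.004,3.3)
```

```text
[ 506  203  126   42 3163] [572.5 -71.8  15.9  72.5 175.5] [563.4 -69.5  14.9  68.1 175.5]
[ 309  204   24  102 2316] [429.8 -99.6  13.4  62.9  93.9] [429.5 -95.6  12.6  59.1  93.9]
t 9.97 pos [ 0.4299 -0.0992  0.0846] yaw 3.2 q [-0.28 -0.04  2.23  0.    0.95 -0.34] w 0.526
 turn [-0.0005 -0.0003 -0.0013] rows>=1  then shift [-0.0004  0.0006  0.0806] rows>=2
```

>>> jog_arm:
  turn:
    - [0, 0, 0]
    - [0, 0, 0]
    - [0, 0, 0]
    - [0, 0, 0]
    - [0, 0, 0]
    - [0, 0, 0]
    - [0, 0, 0]
    - [0, 0, 0]
    - [0, 0, 0]
    - [0, 0, 0]
    - [0, 0, 0]
    - [0, 0, 0]
    - [0, 0, 0]
  delta_pos:
    - [0, 0, 0.025]
    - [0, 0, 0.025]
    - [0, 0, 0.018]
    - [0, 0, 0.01]
    - [0, 0, 0.002]
    - [0, 0, 0]
    - [0, 0, 0]
    - [0, 0, 0]
    - [0, 0, 0]
    - [0, 0, 0]
    - [0, 0, 0]
    - [0, 0, 0]
    - [0, 0, 0]
  gripper: [0.045, 0.045, 0.045, 0.045, 0.045, 0.045, 0.005, 0.005, 0.005, 0.005, 0.005, 0.005, 0.005]
  grip_force: 40

```text
time: 11.05
tool_pos: [0.4321, -0.0996, 0.0065]
tcp_rot: [2.155, 2.282, 0.002]
wrist_force: [-0.3, 0.7, 6.1]
width: 0.144
grip_force: 41.3
```

>>> jog_arm:
  turn:
    - [0, 0, 0]
    - [0, 0, 0]
    - [0, 0, 0]
    - [0, 0, 0]
    - [0, 0, -0.1192]
    - [0, 0, -0.1192]
    - [0, 0, -0.1192]
    - [0, 0, -0.1192]
    - [0, 0, -0.1192]
    - [0, 0, -0.1192]
    - [0, 0, -0.1192]
    - [0, 0, -0.1192]
    - [0, 0, -0.1192]
    - [0, 0, -0.1192]
    - [0, 0, -0.1192]
    - [0, 0, -0.1192]
    - [0, 0, 0]
    - [0, 0, 0]
  delta_pos:
    - [0, 0, -0.022]
    - [0, 0, -0.022]
    - [0, 0, -0.022]
    - [0, 0, -0.022]
    - [0, 0, 0]
    - [0, 0, 0]
    - [0, 0, 0]
    - [0, 0, 0]
    - [0, 0, 0]
    - [0, 0, 0]
    - [0, 0, 0]
    - [0, 0, 0]
    - [0, 0, 0]
    - [0, 0, 0]
    - [0, 0, 0]
    - [0, 0, 0]
    - [0, 0, 0]
    - [0, 0, 0]
  gripper: [0.005, 0.005, 0.005, 0.005, 0.005, 0.005, 0.005, 0.005, 0.005, 0.005, 0.005, 0.005, 0.005, 0.005, 0.005, 0.005, 0.005, 0.005]

```text
time: 12.55
tool_pos: [0.4303, -0.0992, 0.0931]
tcp_rot: [-0.136, -3.138, -0.0]
wrist_force: [-0.0, -0.2, -0.9]
width: 0.148
grip_force: 40.6
```

```bash
python3 -c "
from h import *
goto(.5598,-.1459,.06,85.2)"
```

```text
t 12.55 pos [ 0.4303 -0.0992  0.0931] yaw 85.0 q [-0.28 -0.05  2.22 -0.    0.97 -1.77] w 0.148
 turn [-0.     -0.0002 -0.0029] rows>=1  then shift [-0.133  -0.0357  0.0331] rows>=4
```

>>> jog_arm:
  turn:
    - [0, 0, -0.003]
    - [0, 0, 0]
    - [0, 0, 0]
    - [0, 0, 0]
    - [0, 0, 0]
    - [0, 0, 0]
    - [0, 0, 0]
  delta_pos:
    - [-0.0266, -0.0071, 0.0066]
    - [-0.0266, -0.0071, 0.0066]
    - [-0.0266, -0.0071, 0.0066]
    - [-0.0266, -0.0071, 0.0066]
    - [-0.0266, -0.0071, 0.0066]
    - [0, 0, 0]
    - [0, 0, 0]
  gripper: [0.005, 0.005, 0.005, 0.005, 0.005, 0.005, 0.005]

```text
time: 13.13
tool_pos: [0.5608, -0.1457, 0.0594]
tcp_rot: [-0.13, -3.138, -0.0]
wrist_force: [-0.3, -0.4, -0.5]
width: 0.144
grip_force: 40.6
```

Run:
```python
from h import *
s=read_state(); im=vision.read_camera('wrist'); cv2.imwrite('pics/w5.png',im[:,:,::-1])
np.savez('w5',**s)
goto(.5598,-.1459,.0195,85.2)
```

```text
t 13.18 pos [ 0.5597 -0.1452  0.0595] yaw 85.3 q [-0.3   0.25  1.97  0.    0.93 -1.79] w 0.146
 turn [ 0.0004 -0.0019  0.0013] rows>=1  then shift [-0.0002 -0.0006  0.04  ] rows>=1
```

View pics/w5.png

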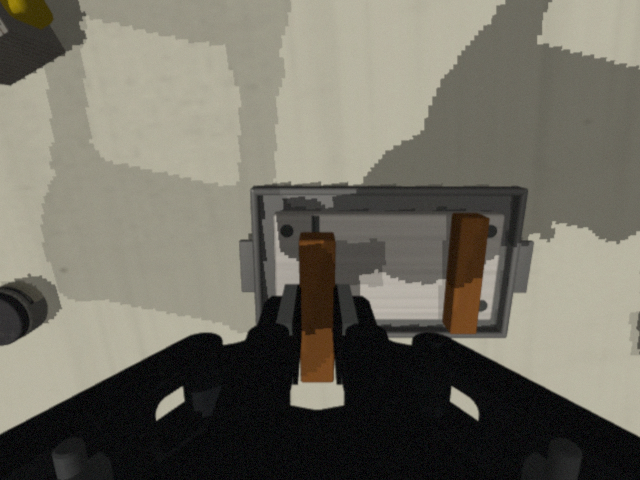

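Stick 1 lies on its line at (466,273). Stick 2 is aligned with the left line at (316,222), so I'm lowering it.

>>> jog_arm:
  turn:
    - [0, 0, 0]
    - [0, 0, 0]
    - [0, 0, 0]
    - [0, 0, 0]
    - [0, 0, 0]
    - [0, 0, 0]
    - [0, 0, 0]
    - [0, 0, 0]
    - [0, 0, 0]
    - [0, 0, 0]
  delta_pos:
    - [0, -0.0005, 0.015]
    - [0, 0, 0.012]
    - [0, 0, 0.008]
    - [0, 0, 0.003]
    - [0, 0, 0.0015]
    - [0, 0, 0]
    - [0, 0, 0]
    - [0, 0, 0]
    - [0, 0, 0]
    - [0, 0, 0]
  gripper: [0.005, 0.005, 0.005, 0.005, 0.005, 0.005, 0.005, 0.04, 0.04, 0.04]

```text
time: 14.02
tool_pos: [0.5607, -0.146, 0.0212]
tcp_rot: [0.126, 3.138, -0.0]
wrist_force: [-0.6, -1.0, -0.0]
width: 0.468
grip_force: 0.0
```

>>> jog_arm:
  turn:
    - [0, 0, 0]
    - [0, 0, 0]
    - [0, 0, 0]
    - [0, 0, 0]
    - [0, 0, 0]
    - [0, 0, 0]
    - [0, 0, 0]
  delta_pos:
    - [0, 0, 0]
    - [0, 0, -0.01]
    - [0, 0, -0.025]
    - [0, 0, -0.035]
    - [0, 0, -0.035]
    - [0, 0, -0.035]
    - [0, 0, 0]
  gripper: [0.04, 0.085, 0.085, 0.085, 0.085, 0.085, 0.085]

```text
time: 14.6
tool_pos: [0.5656, -0.1475, 0.1705]
tcp_rot: [0.125, 3.124, -0.006]
wrist_force: [1.6, -0.7, 1.6]
width: 0.995
grip_force: 0.0
```

Run:
```python
from h import *
goto(.566,.332,.16,7);goto(.566,.332,.16,85.2)
```

```text
t 14.60 pos [ 0.5656 -0.1475  0.1705] yaw 85.4 q [-0.3   0.13  1.88  0.    1.12 -1.79] w 0.995
 turn [0.0074 0.0146 1.3684] rows>=12  then shift [0.4759 0.0588 0.0105] rows>=12
t 14.60 pos [ 0.5656 -0.1475  0.1705] yaw 85.4 q [-0.3   0.13  1.88  0.    1.12 -1.79] w 0.995
 turn [-0.0032  0.0148  0.0035] rows>=1  then shift [0.0397 0.4778 0.0105] rows>=12
```

>>> jog_arm:
  turn:
    - [0, 0, 0.114]
    - [0, 0, 0.114]
    - [0, 0, 0.114]
    - [0, 0, 0.114]
    - [0, 0, 0.114]
    - [0, 0, 0.114]
    - [0, 0, 0.114]
    - [0, 0, 0.114]
    - [0, 0, 0.114]
    - [0, 0, 0.114]
    - [0, 0, 0.114]
    - [0, 0, 0.114]
    - [0, 0, 0]
    - [0, 0, 0]
    - [0, 0, 0]
    - [0, 0, 0]
    - [0, 0, 0]
    - [0, 0, 0]
  delta_pos:
    - [0, 0, 0]
    - [0, 0, 0]
    - [0, 0, 0]
    - [0, 0, 0]
    - [0, 0, 0]
    - [0, 0, 0]
    - [0, 0, 0]
    - [0, 0, 0]
    - [0, 0, 0]
    - [0, 0, 0]
    - [0, 0, 0]
    - [0, 0, 0]
    - [0.0364, 0.0049, 0]
    - [0.0364, 0.0049, 0]
    - [0.0364, 0.0049, 0]
    - [0.0364, 0.0049, 0]
    - [0.0364, 0.0049, 0]
    - [0.0364, 0.0049, 0]
  gripper: [0.085, 0.085, 0.085, 0.085, 0.085, 0.085, 0.085, 0.085, 0.085, 0.085, 0.085, 0.085, 0.085, 0.085, 0.085, 0.085, 0.085, 0.085]

```text
time: 16.1
tool_pos: [0.5626, 0.0761, 0.1615]
tcp_rot: [2.081, 2.352, 0.001]
wrist_force: [0.8, -0.3, -0.6]
width: 0.994
grip_force: 0.0
```

>>> jog_arm:
  turn:
    - [0, 0, 0]
    - [0, 0, 0]
    - [0, 0, 0]
    - [0, 0, 0]
    - [0, 0, 0]
    - [0, 0, 0]
    - [0, 0, 0]
    - [0, 0, 0]
    - [0, 0, 0]
    - [0, 0, 0]
  delta_pos:
    - [0.0364, 0.0049, 0]
    - [0.0364, 0.0049, 0]
    - [0.0364, 0.0049, 0]
    - [0.0364, 0.0049, 0]
    - [0.0364, 0.0049, 0]
    - [0.0364, 0.0049, 0]
    - [0.0364, 0.0049, 0]
    - [0, 0, 0]
    - [0, 0, 0]
    - [0, 0, 0]
  gripper: [0.085, 0.085, 0.085, 0.085, 0.085, 0.085, 0.085, 0.085, 0.085, 0.085]

```text
time: 16.93
tool_pos: [0.5654, 0.3314, 0.1608]
tcp_rot: [2.08, 2.354, -0.001]
wrist_force: [-0.6, 0.3, -0.5]
width: 0.996
grip_force: 0.0
```

Run:
```python
from h import *
s=read_state(); im=vision.read_camera('wrist'); cv2.imwrite('pics/w6.png',im[:,:,::-1])
np.savez('w6',**s)
C=cam('wrist',s)
goto(.566,.332,.01,7); print(proj(C,[.566,.332,.01]))
```

```text
t 16.98 pos [0.5655 0.3307 0.1607] yaw 7.0 q [ 0.49  0.28  1.72 -0.    1.14  0.37] w 0.995
 turn [-0.0004  0.0007  0.0001] rows>=1  then shift [0.0012 0.0007 0.1507] rows>=4
[[318.13715098 224.87340061]]
```

View pics/w6.png

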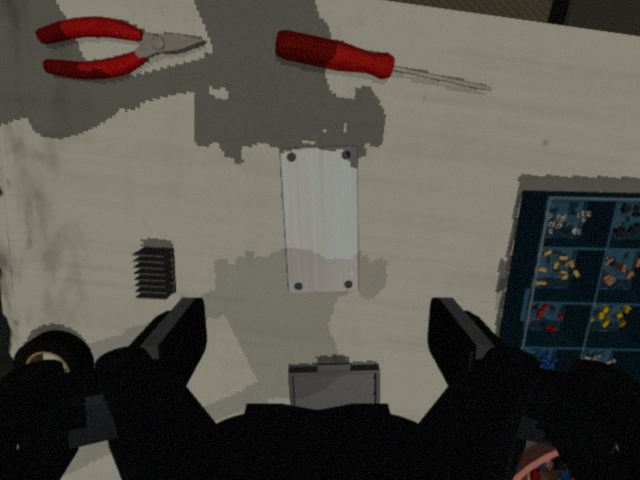

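The loose plate shows with corners at (281,149), (357,147), (358,291) and (287,292). The heat sink is at (155,272).

Run:
```python
from h import *
s=dict(np.load('w6.npz')); C=cam('wrist',s)
im=cv2.imread('pics/w6.png'); g=cv2.cvtColor(im,cv2.COLOR_BGR2GRAY)
for q in ([[281,149],[357,147],[358,291],[287,292]],[[291,157],[347,155],[348,285],[298,286]]):
    P=unproj(C,q,.01); print(P.round(4).tolist(),P.mean(0).round(4)); r=cv2.minAreaRect((P[:,:2]*1000).astype(np.float32)); print(r)
    l=P[1]+P[0]-P[2]-P[3]; w=P[1]+P[2]-P[0]-P[3]; print(np.degrees(np.arctan2(l[1],l[0])),np.degrees(np.arctan2(w[1],w[0])))
m=np.zeros_like(g); m[235:310,125:185]=1
print('hs',rect(C,(g<75)&(m>0),.022))
```

```text
[[0.5304, 0.3873, 0.01], [0.5878, 0.396, 0.01], [0.6066, 0.2795, 0.01], [0.5471, 0.2711, 0.01]] [0.568  0.3335 0.01  ]
((568.4728393554688, 333.5956115722656), (60.0277099609375, 118.0062484741211), 8.186742782592773)
98.669417377977 8.294878778252414
[[0.5386, 0.3823, 0.01], [0.5811, 0.3892, 0.01], [0.5974, 0.2838, 0.01], [0.5558, 0.2777, 0.01]] [0.5682 0.3332 0.01  ]
((568.0034790039062, 333.1796569824219), (43.01359558105469, 106.62708282470703), 8.793001174926758)
99.04265117758746 8.749591601712126
hs [440.6 281.8  32.1  48.9  94.2]
```

>>> jog_arm:
  turn:
    - [0, 0, -0.03]
    - [0, 0, 0]
    - [0, 0, 0]
    - [0, 0, 0]
    - [0, 0, 0]
    - [0, 0, 0]
    - [0, 0, 0]
    - [0, 0, 0]
    - [0, 0, 0]
    - [0, 0, 0]
  delta_pos:
    - [0.0018, 0.0022, 0]
    - [0, 0, 0.03]
    - [0, 0, 0.035]
    - [0, 0, 0.035]
    - [0, 0, 0.025]
    - [0, 0, 0.015]
    - [0, 0, 0.012]
    - [0, 0, 0.009]
    - [0, 0, 0]
    - [0, 0, 0]
  gripper: [0.085, 0.085, 0.085, 0.085, 0.085, 0.085, 0.085, 0.085, 0.085, 0.085]
  grip_force: 60

```text
time: 17.82
tool_pos: [0.5684, 0.3337, 0.0006]
tcp_rot: [2.046, 2.383, 0.002]
wrist_force: [0.7, -0.5, 0.7]
width: 0.999
grip_force: 0.0
```

>>> jog_arm:
  turn:
    - [0, 0, 0]
    - [0, 0, 0]
    - [0, 0, 0]
    - [0, 0, 0]
    - [0, 0, 0]
    - [0, 0, 0]
  delta_pos:
    - [0, 0, 0]
    - [0, 0, 0]
    - [0, 0, 0]
    - [0, 0, 0]
    - [0, 0, 0]
    - [0, 0, 0]
  gripper: [0.05, 0.05, 0.05, 0.05, 0.05, 0.05]

```text
time: 18.32
tool_pos: [0.5693, 0.3346, 0.0023]
tcp_rot: [2.044, 2.383, 0.006]
wrist_force: [-0.3, -0.3, 5.4]
width: 0.67
grip_force: 62.7
```

Run:
```python
from h import *
goto(.5682,.3333,.0,8.7); print(read_state()['wrist_force'])
```

```text
t 18.32 pos [0.5693 0.3346 0.0023] yaw 8.8 q [ 0.49  0.45  1.81 -0.    0.87  0.34] w 0.670
 turn [ 0.0038 -0.0012  0.001 ] rows>=1  then shift [-0.0011 -0.0012  0.0023] rows>=1
[-0.30463623 -0.29730573  5.3517309 ]
```

>>> jog_arm:
  turn:
    - [0, 0, 0]
    - [0, 0, 0]
    - [0, 0, 0]
    - [0, 0, 0]
    - [0, 0, 0]
    - [0, 0, 0]
    - [0, 0, 0]
    - [0, 0, 0]
    - [0, 0, 0]
    - [0, 0, 0]
    - [0, 0, 0]
    - [0, 0, 0]
    - [0, 0, 0]
    - [0, 0, 0]
    - [0, 0, 0]
    - [0, 0, 0]
    - [0, 0, 0]
    - [0, 0, 0]
  delta_pos:
    - [0, 0, -0.01]
    - [0, 0, -0.02]
    - [0, 0, -0.03]
    - [0, 0, -0.03]
    - [-0.02, -0.0034, -0.01]
    - [-0.0336, -0.0057, 0]
    - [-0.0336, -0.0057, 0]
    - [-0.0336, -0.0057, 0]
    - [-0.0336, -0.0057, 0]
    - [-0.0336, -0.0057, 0]
    - [-0.0336, -0.0057, 0]
    - [-0.0336, -0.0057, 0]
    - [-0.0336, -0.0057, 0]
    - [-0.0336, -0.0057, 0]
    - [-0.0336, -0.0057, 0]
    - [-0.0336, -0.0057, 0]
    - [-0.0336, -0.0057, 0]
    - [-0.0136, -0.0021, 0]
  gripper: [0.05, 0.05, 0.05, 0.05, 0.05, 0.05, 0.05, 0.05, 0.05, 0.05, 0.05, 0.05, 0.05, 0.05, 0.05, 0.05, 0.05, 0.05]

```text
time: 19.82
tool_pos: [0.5606, -0.1131, 0.1004]
tcp_rot: [2.047, 2.381, -0.001]
wrist_force: [-0.5, 0.1, -1.9]
width: 0.668
grip_force: 64.6
```

>>> jog_arm:
  turn:
    - [0, 0, 0.0593]
    - [0, 0, 0.0593]
    - [0, 0, 0.0593]
    - [0, 0, 0.0593]
    - [0, 0, 0]
    - [0, 0, 0]
  delta_pos:
    - [0, 0, 0]
    - [0, 0, 0]
    - [0, 0, 0]
    - [0, 0, 0]
    - [0, 0, 0]
    - [0, 0, 0]
  gripper: [0.05, 0.05, 0.05, 0.05, 0.05, 0.05]

```text
time: 20.32
tool_pos: [0.5608, -0.109, 0.0999]
tcp_rot: [-2.311, -2.127, -0.0]
wrist_force: [-0.2, 1.4, -1.4]
width: 0.667
grip_force: 64.6
```

Run:
```python
from h import *
s=read_state(); im=vision.read_camera('wrist'); cv2.imwrite('pics/w7.png',im[:,:,::-1])
np.savez('w7',**s)
goto(.563,-.108,.0295,-4.8)
```

```text
t 20.37 pos [ 0.5608 -0.109   0.0999] yaw -4.7 q [-0.24  0.19  1.96  0.    1.   -0.15] w 0.664
 turn [-0.     -0.0001  0.001 ] rows>=1  then shift [0.0012 0.0021 0.0704] rows>=2
```

View pics/w7.png

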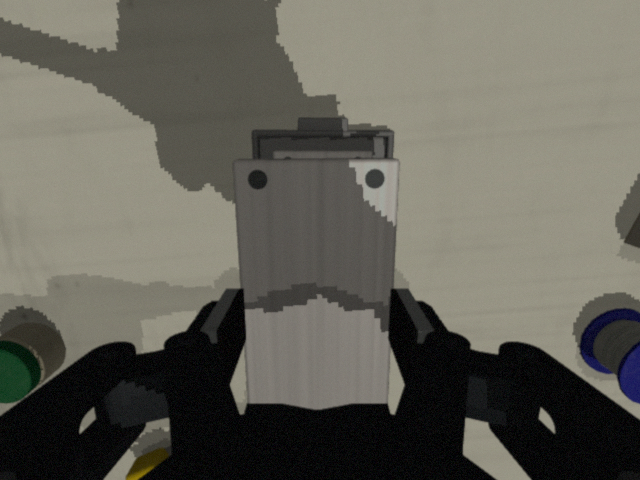

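The plate is held straight, with its far edge from (236,160) to (398,160) and the tray visible behind. Checking its offset in the tray frame.

Run:
```python
from h import *
s=dict(np.load('w7.npz')); C=cam('wrist',s)
T=np.array([[.9965,.0837],[-.0837,.9965]])
P=unproj(C,[[236,160],[398,160],[258,179],[375,179]],.1076)[:,:2]
print(((P-[.563,-.108])@T).round(4))
P=unproj(C,[[252,130],[394,130]],.01)[:,:2]
print(((P-[.563,-.108])@T).round(4))
```

```text
[[-0.0312  0.0577]
 [ 0.0262  0.0578]
 [-0.0237  0.051 ]
 [ 0.0183  0.0511]]
[[-0.0414  0.0707]
 [ 0.0436  0.0709]]
```

>>> jog_arm:
  turn:
    - [0, 0, 0]
    - [0, 0, 0]
    - [0, 0, 0]
    - [0, 0, 0]
    - [0, 0, 0]
    - [0, 0, 0]
    - [0, 0, 0]
    - [0, 0, 0]
    - [0, 0, 0]
    - [0, 0, 0]
  delta_pos:
    - [0.0015, 0.002, 0]
    - [0, 0, 0.02]
    - [0, 0, 0.02]
    - [0, 0, 0.015]
    - [0, 0, 0.006]
    - [0, 0, 0.004]
    - [0, 0, 0.003]
    - [0, 0, 0.002]
    - [0, 0, 0.0005]
    - [0, 0, 0]
  gripper: [0.05, 0.05, 0.05, 0.05, 0.05, 0.05, 0.05, 0.05, 0.05, 0.05]

```text
time: 21.2
tool_pos: [0.5636, -0.1081, 0.0299]
tcp_rot: [2.313, 2.125, 0.001]
wrist_force: [0.4, 1.1, -2.9]
width: 0.667
grip_force: 64.6
```

Run:
```python
from h import *
goto(.563,-.108,.0293,-4.8);print(read_state()['wrist_force'])
```

```text
t 21.20 pos [ 0.5636 -0.1081  0.0299] yaw -4.8 q [-0.23  0.28  1.99  0.    0.87 -0.15] w 0.667
 turn [ 0.0013  0.0002 -0.0008] rows>=1  then shift [ 0.0001 -0.0006  0.0006] rows>=1
[ 0.38443664  1.1301269  -2.87904747]
```

>>> jog_arm:
  turn:
    - [0, 0, 0]
    - [0, 0, 0]
    - [0, 0, 0]
    - [0, 0, 0]
    - [0, 0, 0]
    - [0, 0, 0]
    - [0, 0, 0]
  delta_pos:
    - [0, 0, 0.0008]
    - [0, 0, 0.0004]
    - [0, 0, 0]
    - [0, 0, 0]
    - [0, 0, 0]
    - [0, 0, 0]
    - [0, 0, 0]
  gripper: [0.05, 0.05, 0.05, 0.065, 0.075, 0.085, 0.085]

```text
time: 21.78
tool_pos: [0.563, -0.108, 0.0279]
tcp_rot: [2.314, 2.125, 0.0]
wrist_force: [0.2, -1.0, 0.8]
width: 0.994
grip_force: 0.0
```

>>> jog_arm:
  turn:
    - [0, 0, 0]
    - [0, 0, 0]
    - [0, 0, 0]
    - [0, 0, 0]
    - [0, 0, 0]
    - [0, 0, 0]
    - [0, 0, 0]
  delta_pos:
    - [0, 0, 0]
    - [0, 0, -0.01]
    - [0, 0, -0.02]
    - [0, 0, -0.03]
    - [0, 0, -0.03]
    - [0, 0, -0.03]
    - [0, 0, 0]
  gripper: [0.085, 0.085, 0.085, 0.085, 0.085, 0.085, 0.085]

```text
time: 22.37
tool_pos: [0.5678, -0.1091, 0.1563]
tcp_rot: [2.306, 2.118, 0.011]
wrist_force: [1.6, -0.1, 1.1]
width: 0.995
grip_force: 0.0
```

Run:
```python
from h import *
s=read_state(); im=vision.read_camera('wrist'); cv2.imwrite('pics/w8.png',im[:,:,::-1])
np.savez('w8',**s)
goto(.43,-.275,.14,0)
```

```text
t 22.42 pos [ 0.5665 -0.1088  0.1535] yaw -4.9 q [-0.23  0.14  1.91  0.    1.09 -0.15] w 0.997
 turn [ 0.0094  0.0018 -0.0847] rows>=1  then shift [-0.1662 -0.1365  0.0135] rows>=6
```

View pics/w8.png

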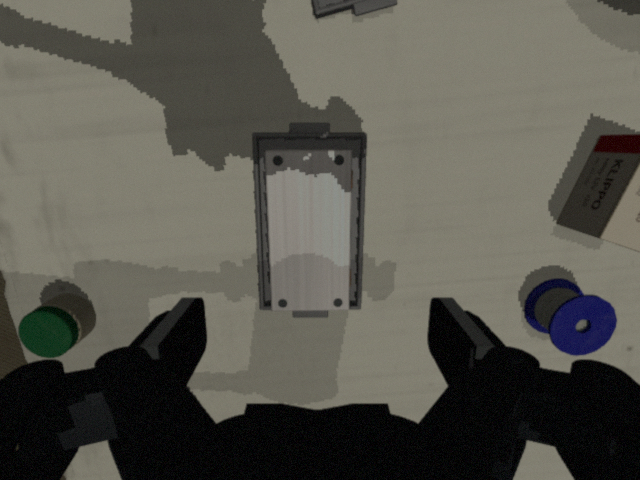

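The plate sits centred over the lower one in the tray at (310,230). Now over to the transformer.

>>> jog_arm:
  turn:
    - [0, 0, -0.108]
    - [0, 0, -0.108]
    - [0, 0, -0.108]
    - [0, 0, -0.108]
    - [0, 0, -0.108]
    - [0, 0, 0]
    - [0, 0, 0]
    - [0, 0, 0]
    - [0, 0, 0]
    - [0, 0, 0]
    - [0, 0, 0]
    - [0, 0, 0]
    - [0, 0, 0]
    - [0, 0, 0]
  delta_pos:
    - [0, 0, 0]
    - [0, 0, 0]
    - [0, 0, 0]
    - [0, 0, 0]
    - [0, 0, 0]
    - [-0.0158, -0.0329, 0]
    - [-0.0158, -0.0329, 0]
    - [-0.0158, -0.0329, 0]
    - [-0.0158, -0.0329, 0]
    - [-0.0158, -0.0329, 0]
    - [-0.0158, -0.0329, 0]
    - [0, 0, 0]
    - [0, 0, 0]
    - [0, 0, 0]
  gripper: [0.085, 0.085, 0.085, 0.085, 0.085, 0.085, 0.085, 0.085, 0.085, 0.085, 0.085, 0.085, 0.085, 0.085]

```text
time: 23.58
tool_pos: [0.427, -0.2796, 0.1474]
tcp_rot: [-1.664, -2.663, -0.001]
wrist_force: [-0.2, 0.4, 0.8]
width: 0.997
grip_force: 0.0
```

Run:
```python
from h import *
C=cam('wrist',dict(np.load('w8.npz'))); T=np.array([[.9965,.0837],[-.0837,.9965]])
P=unproj(C,[[278,160],[339,160],[338,302],[282,302]],.037)[:,:2];print(((P-[.563,-.108])@T).round(4))
s=read_state(); im=vision.read_camera('wrist'); cv2.imwrite('pics/w9.png',im[:,:,::-1])
np.savez('w9',**s)
goto(.427,-.28,.02,26)
C=cam('wrist',s);print(proj(C,[.427,-.28,.036]))
```

```text
[[-0.0206  0.0524]
 [ 0.0213  0.0524]
 [ 0.0222 -0.0534]
 [-0.0204 -0.0531]]
t 23.63 pos [ 0.4274 -0.2792  0.1475] yaw 26.1 q [-0.63  0.02  2.04  0.    1.08 -1.08] w 0.995
 turn [-0.0001 -0.0011  0.0016] rows>=1  then shift [-0.0005 -0.0007  0.1275] rows>=4
[[317.1888715  238.66865026]]
```

View pics/w9.png

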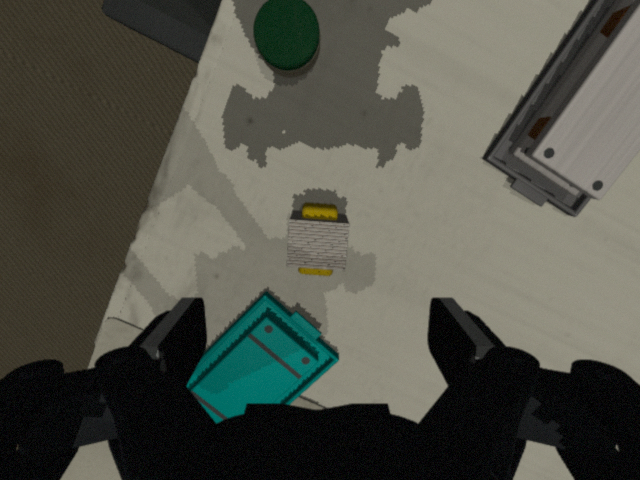

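The transformer is centred at (318,245), with yellow windings above and below, so the core is aligned for closing across y. The turquoise tray below it is clear.

Run:
```python
from h import *
C=cam('wrist',dict(np.load('w9.npz')))
P=unproj(C,[[287,220],[349,222],[348,269],[288,267]],.036);print(P.round(4),P.mean(0))
w=P[1]+P[2]-P[0]-P[3];a=np.degrees(np.arctan2(w[1],w[0]));print(a)
goto(P.mean(0)[0],P.mean(0)[1],.012,a)
```

```text
[[ 0.4023 -0.2772  0.036 ]
 [ 0.4416 -0.2595  0.036 ]
 [ 0.4568 -0.2905  0.036 ]
 [ 0.4174 -0.3081  0.036 ]] [ 0.42953043 -0.28382551  0.036     ]
24.128862462745232
t 23.63 pos [ 0.4274 -0.2792  0.1475] yaw 26.1 q [-0.63  0.02  2.04  0.    1.08 -1.08] w 0.995
 turn [-0.0001 -0.0011  0.0343] rows>=1  then shift [-0.0051  0.      0.1355] rows>=4
```

>>> jog_arm:
  turn:
    - [0, 0, 0.03]
    - [0, 0, 0]
    - [0, 0, 0]
    - [0, 0, 0]
    - [0, 0, 0]
    - [0, 0, 0]
    - [0, 0, 0]
    - [0, 0, 0]
    - [0, 0, 0]
    - [0, 0, 0]
    - [0, 0, 0]
    - [0, 0, 0]
    - [0, 0, 0]
    - [0, 0, 0]
    - [0, 0, 0]
  delta_pos:
    - [-0.005, 0, 0]
    - [0, 0, 0.035]
    - [0, 0, 0.035]
    - [0, 0, 0.03]
    - [0, 0, 0.02]
    - [0, 0, 0.0105]
    - [0, 0, 0.005]
    - [0, 0, 0]
    - [0, 0, 0]
    - [0, 0, 0]
    - [0, 0, 0]
    - [0, 0, 0]
    - [0, 0, 0]
    - [0, 0, 0]
    - [0, 0, 0]
  gripper: [0.07, 0.07, 0.07, 0.07, 0.07, 0.07, 0.07, 0.07, 0.07, 0.03, 0.03, 0.03, 0.03, 0.03, 0.03]
  grip_force: 60

```text
time: 24.88
tool_pos: [0.4312, -0.2856, 0.0145]
tcp_rot: [1.701, 2.637, -0.0]
wrist_force: [1.0, 0.5, 5.8]
width: 0.473
grip_force: 61.1
```

Run:
```python
from h import *
s=read_state(); print(s['tool_pos'],s['width'],s['grip_force'],s['wrist_force'])
# divided tray from top
im=cv2.imread('pics/top0.png'); C=cam('top')
cv2.imwrite('pics/dt.png',cv2.resize(im[155:217,205:297],(736,496),interpolation=cv2.INTER_CUBIC))
```

```text
[ 0.43118324 -0.28563637  0.01447758] 0.47278705139899946 61.12399220466614 [1.03188213 0.45893867 5.80575066]
```

View pics/dt.png

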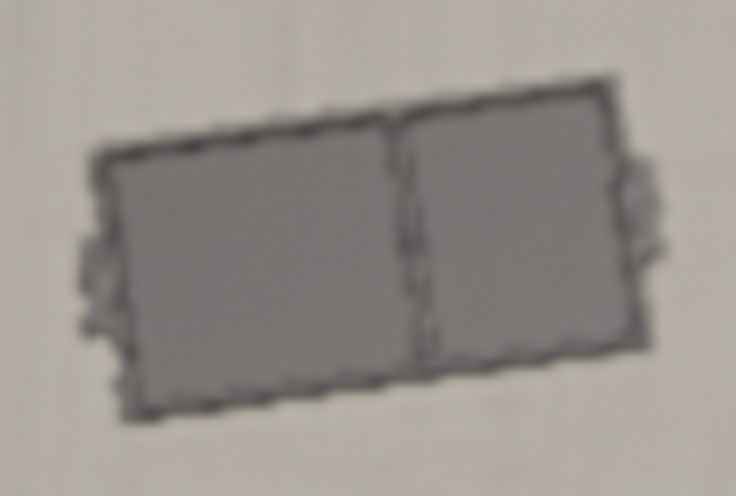

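The divided tray's corners in the crop are (95,145), (615,78), (648,348) and (125,420), with the wide compartment on the left (+y).

Run:
```python
from h import *
C=cam('top'); q=np.array([[95,145],[615,78],[648,348],[125,420]])/8+[205,155]-.4
P=unproj(C,q,.01)[:,:2]; c=P.mean(0); l=P[0]+P[3]-P[1]-P[2]; l/=np.linalg.norm(l); a=np.degrees(np.arctan2(l[1],l[0]))
print(P.round(4),c,a, 'wide',c+.032*l,'narrow',c-.044*l)
w=c+.032*l
goto(w[0],w[1],.10,a)
```

```text
[[0.6363 0.2054]
 [0.6597 0.0529]
 [0.5789 0.0409]
 [0.5544 0.1932]] [0.60730878 0.12308745] 98.93078187398629 wide [0.60234106 0.1546995 ] narrow [0.61413939 0.07962088]
t 24.88 pos [ 0.4312 -0.2856  0.0145] yaw 24.4 q [-0.63  0.21  2.12  0.    0.81 -1.06] w 0.473
 turn [-4.0000e-04  4.3000e-03 -1.3017e+00] rows>=11  then shift [-0.2374  0.4084 -0.0855] rows>=12
```

>>> jog_arm:
  turn:
    - [0, 0, 0]
    - [0, 0, 0]
    - [0, 0, 0]
    - [0, 0, 0]
    - [0, 0, 0]
    - [0, 0, 0]
    - [0, 0, 0]
    - [0, 0, 0]
    - [0, 0, 0]
    - [0, 0, 0]
    - [0, 0, 0]
    - [0, 0, 0]
    - [0, 0, 0]
    - [0, 0, 0]
    - [0, 0, 0]
    - [0, 0, 0]
    - [0, 0, 0]
    - [0, 0, 0]
  delta_pos:
    - [0, 0, -0.015]
    - [0, 0, -0.03]
    - [0, 0, -0.03]
    - [0, 0, -0.03]
    - [0.0254, 0.026, 0]
    - [0.0254, 0.026, 0]
    - [0.0254, 0.026, 0]
    - [0.0254, 0.026, 0]
    - [0.0254, 0.026, 0]
    - [0.0254, 0.026, 0]
    - [0.0254, 0.026, 0]
    - [0.0254, 0.026, 0]
    - [0.0254, 0.026, 0]
    - [0.0254, 0.026, 0]
    - [0.0254, 0.026, 0]
    - [0.0254, 0.026, 0]
    - [0.0254, 0.026, 0]
    - [0, 0, 0]
  gripper: [0.03, 0.03, 0.03, 0.03, 0.03, 0.03, 0.03, 0.03, 0.03, 0.03, 0.03, 0.03, 0.03, 0.03, 0.03, 0.03, 0.03, 0.03]

```text
time: 26.38
tool_pos: [0.6035, 0.1616, 0.1181]
tcp_rot: [1.697, 2.642, 0.007]
wrist_force: [1.5, -0.7, -0.6]
width: 0.472
grip_force: 60.8
```

>>> jog_arm:
  turn:
    - [0, 0, -0.1183]
    - [0, 0, -0.1183]
    - [0, 0, -0.1183]
    - [0, 0, -0.1183]
    - [0, 0, -0.1183]
    - [0, 0, -0.1183]
    - [0, 0, -0.1183]
    - [0, 0, -0.1183]
    - [0, 0, -0.1183]
    - [0, 0, -0.1183]
    - [0, 0, -0.1183]
    - [0, 0, 0]
    - [0, 0, 0]
  delta_pos:
    - [0, 0, 0]
    - [0, 0, 0]
    - [0, 0, 0]
    - [0, 0, 0]
    - [0, 0, 0]
    - [0, 0, 0]
    - [0, 0, 0]
    - [0, 0, 0]
    - [0, 0, 0]
    - [0, 0, 0]
    - [0, 0, 0]
    - [0, 0, 0]
    - [0, 0, 0]
  gripper: [0.03, 0.03, 0.03, 0.03, 0.03, 0.03, 0.03, 0.03, 0.03, 0.03, 0.03, 0.03, 0.03]

```text
time: 27.47
tool_pos: [0.6009, 0.1553, 0.1174]
tcp_rot: [0.239, -3.132, 0.0]
wrist_force: [0.3, -0.4, -1.3]
width: 0.475
grip_force: 60.9
```

Run:
```python
from h import *
s=read_state(); im=vision.read_camera('wrist'); cv2.imwrite('pics/w10.png',im[:,:,::-1])
np.savez('w10',**s)
goto(.6023,.1547,.018,98.9)
```

```text
t 27.52 pos [0.601  0.1554 0.1174] yaw 98.7 q [ 0.21  0.26  1.83 -0.    1.05 -1.51] w 0.475
 turn [-0.0001 -0.0003 -0.0031] rows>=1  then shift [-0.0012 -0.0009  0.0994] rows>=3
```

View pics/w10.png

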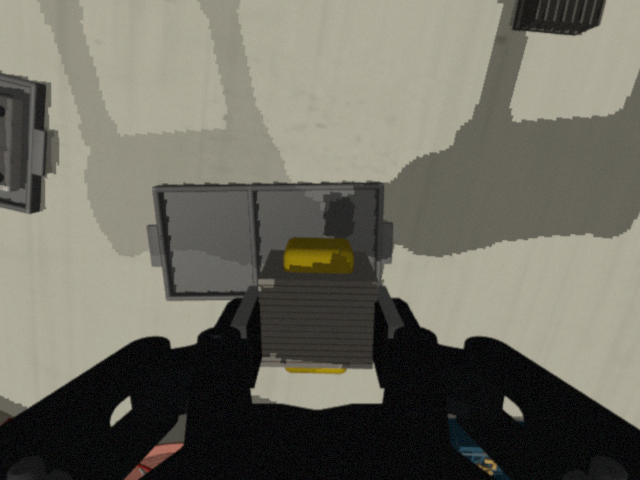

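The transformer hangs square over the wide compartment; rim corners are at (153,187) and (384,184). Checking the offset.

Run:
```python
from h import *
C=cam('wrist',dict(np.load('w10.npz')))
P=unproj(C,[[153,187],[384,184],[253,186],[168,299]],.01)[:,:2]
a=np.radians(98.9); ty=np.array([np.cos(a),np.sin(a)]); tx=np.array([ty[1],-ty[0]])
print(((P-[.6073,.1231])@np.c_[tx,ty]).round(4)); d=P[1]-P[0]; print(np.degrees(np.arctan2(d[1],d[0])))
```

```text
[[-0.0383 -0.0767]
 [-0.04    0.0776]
 [-0.0388 -0.0098]
 [ 0.0426 -0.0752]]
99.52869153371196
```

>>> jog_arm:
  turn:
    - [0, 0, -0.006]
    - [0, 0, 0]
    - [0, 0, 0]
    - [0, 0, 0]
    - [0, 0, 0]
    - [0, 0, 0]
    - [0, 0, 0]
    - [0, 0, 0]
    - [0, 0, 0]
    - [0, 0, 0]
  delta_pos:
    - [-0.0025, -0.0005, 0.01]
    - [0, 0, 0.03]
    - [0, 0, 0.025]
    - [0, 0, 0.015]
    - [0, 0, 0.01]
    - [0, 0, 0.005]
    - [0, 0, 0.003]
    - [0, 0, 0.001]
    - [0, 0, 0]
    - [0, 0, 0]
  gripper: [0.03, 0.03, 0.03, 0.03, 0.03, 0.03, 0.03, 0.03, 0.03, 0.03]

```text
time: 28.35
tool_pos: [0.6049, 0.1559, 0.0198]
tcp_rot: [-0.254, 3.129, 0.0]
wrist_force: [0.7, -0.6, -0.8]
width: 0.469
grip_force: 60.8
```

>>> jog_arm:
  turn:
    - [0, 0, 0]
    - [0, 0, 0]
    - [0, 0, 0]
    - [0, 0, 0]
    - [0, 0, 0]
  delta_pos:
    - [0, 0, 0.001]
    - [0, 0, 0]
    - [0, 0, 0]
    - [0, 0, 0]
    - [0, 0, 0]
  gripper: [0.03, 0.03, 0.045, 0.055, 0.055]

```text
time: 28.77
tool_pos: [0.6042, 0.1558, 0.018]
tcp_rot: [-0.254, 3.13, 0.0]
wrist_force: [-0.1, 0.1, 1.0]
width: 0.639
grip_force: 0.0
```

>>> jog_arm:
  turn:
    - [0, 0, 0]
    - [0, 0, 0]
    - [0, 0, 0]
    - [0, 0, 0]
    - [0, 0, 0]
    - [0, 0, 0]
    - [0, 0, 0]
  delta_pos:
    - [0, 0, 0]
    - [0, 0, -0.01]
    - [0, 0, -0.025]
    - [0, 0, -0.035]
    - [0, 0, -0.035]
    - [0, 0, -0.025]
    - [0, 0, 0]
  gripper: [0.057, 0.057, 0.057, 0.057, 0.057, 0.057, 0.057]

```text
time: 29.35
tool_pos: [0.6087, 0.1568, 0.1562]
tcp_rot: [-0.253, 3.118, 0.003]
wrist_force: [2.1, -0.1, 1.8]
width: 0.669
grip_force: 0.0
```

Run:
```python
from h import *
goto(.438,.28,.12,4)
```

```text
t 29.35 pos [0.6087 0.1568 0.1562] yaw 99.3 q [ 0.21  0.22  1.8   0.    1.11 -1.52] w 0.669
 turn [-0.0092  0.0112 -1.4788] rows>=12  then shift [-0.1348  0.1617  0.0362] rows>=6
```

>>> jog_arm:
  turn:
    - [0, 0, 0.1188]
    - [0, 0, 0.1188]
    - [0, 0, 0.1188]
    - [0, 0, 0.1188]
    - [0, 0, 0.1188]
    - [0, 0, 0.1188]
    - [0, 0, 0.1188]
    - [0, 0, 0.1188]
    - [0, 0, 0.1188]
    - [0, 0, 0.1188]
    - [0, 0, 0.1188]
    - [0, 0, 0.1188]
    - [0, 0, 0.1188]
    - [0, 0, 0.1188]
  delta_pos:
    - [0, 0, 0]
    - [0, 0, 0]
    - [0, 0, 0]
    - [0, 0, 0]
    - [0, 0, 0]
    - [0, 0, 0]
    - [0, 0, 0]
    - [0, 0, 0]
    - [0, 0, 0]
    - [0, 0, 0]
    - [0, 0, 0]
    - [0, 0, 0]
    - [0, 0, 0]
    - [0, 0, 0]
  gripper: [0.06, 0.06, 0.06, 0.06, 0.06, 0.06, 0.06, 0.06, 0.06, 0.06, 0.06, 0.06, 0.06, 0.06]

```text
time: 30.52
tool_pos: [0.6035, 0.1556, 0.1474]
tcp_rot: [-2.15, -2.291, 0.001]
wrist_force: [-0.2, 0.0, 0.8]
width: 0.701
grip_force: 0.0
```

>>> jog_arm:
  turn:
    - [0, 0, 0]
    - [0, 0, 0]
    - [0, 0, 0]
    - [0, 0, 0]
    - [0, 0, 0]
    - [0, 0, 0]
    - [0, 0, 0]
    - [0, 0, 0]
    - [0, 0, 0]
  delta_pos:
    - [0.022, -0.0262, 0.0015]
    - [0.022, -0.0262, 0.0015]
    - [0.022, -0.0262, 0.0015]
    - [0.022, -0.0262, 0.0015]
    - [0.022, -0.0262, 0.0015]
    - [0.022, -0.0262, 0.0015]
    - [0, 0, 0]
    - [0, 0, 0]
    - [0, 0, 0]
  gripper: [0.06, 0.06, 0.06, 0.06, 0.06, 0.06, 0.06, 0.06, 0.06]

```text
time: 31.27
tool_pos: [0.4382, 0.2765, 0.1388]
tcp_rot: [2.141, 2.298, 0.001]
wrist_force: [0.5, -0.7, -0.7]
width: 0.702
grip_force: 0.0
```

Run:
```python
from h import *
s=read_state(); im=vision.read_camera('wrist')[:,:,::-1]; cv2.imwrite('pics/w11.png',im)
np.savez('w11',**s); goto(.438,.276,.14,4)
C=cam('wrist',s)
g=cv2.cvtColor(im,cv2.COLOR_BGR2GRAY); p=proj(C,[.436,.274,.022])[0].astype(int);print(p)
m=np.zeros_like(g); m[p[1]-50:p[1]+50,p[0]-45:p[0]+45]=1
print(rect(C,(g<70)&(m>0),.022))
cv2.imwrite('pics/w11c.png',cv2.resize(im[p[1]-75:p[1]+75,p[0]-80:p[0]+80],(640,600),interpolation=cv2.INTER_CUBIC))
```

```text
t 31.32 pos [0.4387 0.2763 0.1389] yaw 4.0 q [ 0.51  0.05  2.03 -0.    1.06  0.45] w 0.702
 turn [ 0.001  -0.     -0.0005] rows>=1  then shift [-0.0002 -0.0007 -0.0011] rows>=1
[313 239]
[435.9 277.7  24.7  40.6  94.1]
```

View pics/w11c.png

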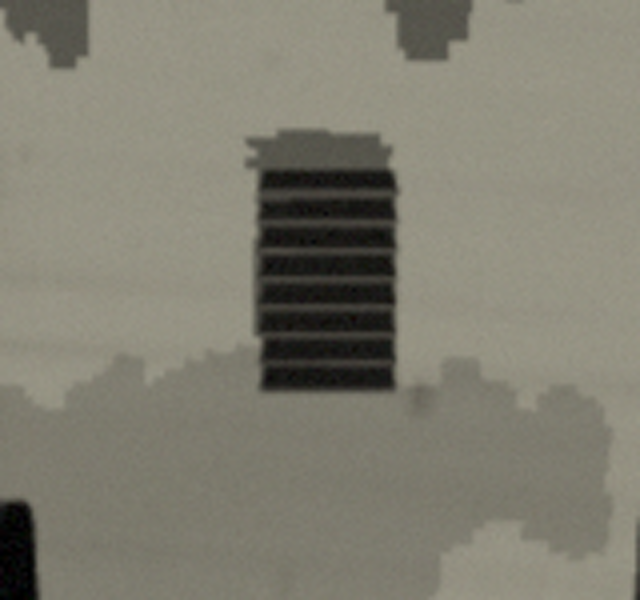

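The heat sink sits square between the fingers, centred at crop (328,280), with its 25 mm side along the closing line. Grasping it.

>>> jog_arm:
  turn:
    - [0, 0, 0]
    - [0, 0, 0]
    - [0, 0, 0]
    - [0, 0, 0]
    - [0, 0, 0]
    - [0, 0, 0]
    - [0, 0, 0]
    - [0, 0, 0]
    - [0, 0, 0]
    - [0, 0, 0]
    - [0, 0, 0]
    - [0, 0, 0]
    - [0, 0, 0]
    - [0, 0, 0]
    - [0, 0, 0]
  delta_pos:
    - [0.001, -0.0028, 0]
    - [0, 0, 0.035]
    - [0, 0, 0.035]
    - [0, 0, 0.03]
    - [0, 0, 0.02]
    - [0, 0, 0.01]
    - [0, 0, 0.003]
    - [0, 0, 0]
    - [0, 0, 0]
    - [0, 0, 0]
    - [0, 0, 0]
    - [0, 0, 0]
    - [0, 0, 0]
    - [0, 0, 0]
    - [0, 0, 0]
  gripper: [0.05, 0.05, 0.05, 0.05, 0.05, 0.05, 0.05, 0.05, 0.015, 0.015, 0.015, 0.015, 0.015, 0.015, 0.015]
  grip_force: 40

```text
time: 32.57
tool_pos: [0.4367, 0.2782, 0.0074]
tcp_rot: [2.142, 2.296, 0.006]
wrist_force: [1.2, -0.2, 6.2]
width: 0.279
grip_force: 39.9
```

Run:
```python
from h import *
goto(.6155,.0798,.10,9.2)
```

```text
t 32.57 pos [0.4367 0.2782 0.0074] yaw 4.0 q [ 0.52  0.22  2.12 -0.    0.79  0.45] w 0.279
 turn [ 0.0037 -0.0014 -0.0909] rows>=1  then shift [-0.2245  0.1448 -0.0926] rows>=7
```

>>> jog_arm:
  turn:
    - [0, 0, 0]
    - [0, 0, 0]
    - [0, 0, 0]
    - [0, 0, 0]
    - [0, 0, -0.0909]
    - [0, 0, 0]
    - [0, 0, 0]
    - [0, 0, 0]
    - [0, 0, 0]
    - [0, 0, 0]
    - [0, 0, 0]
    - [0, 0, 0]
    - [0, 0, 0]
    - [0, 0, 0]
    - [0, 0, 0]
    - [0, 0, 0]
  delta_pos:
    - [0, 0, -0.015]
    - [0, 0, -0.03]
    - [0, 0, -0.03]
    - [0, 0, -0.025]
    - [0, 0, 0]
    - [-0.0281, 0.0181, 0]
    - [-0.0281, 0.0181, 0]
    - [-0.0281, 0.0181, 0]
    - [-0.0281, 0.0181, 0]
    - [-0.0281, 0.0181, 0]
    - [-0.0281, 0.0181, 0]
    - [-0.0281, 0.0181, 0]
    - [-0.0281, 0.0181, 0]
    - [0, 0, 0]
    - [0, 0, 0]
    - [0, 0, 0]
  gripper: [0.015, 0.015, 0.015, 0.015, 0.015, 0.015, 0.015, 0.015, 0.015, 0.015, 0.015, 0.015, 0.015, 0.015, 0.015, 0.015]

```text
time: 33.9
tool_pos: [0.6131, 0.0785, 0.1052]
tcp_rot: [-2.037, -2.391, 0.001]
wrist_force: [-0.2, 0.3, -1.0]
width: 0.277
grip_force: 39.5
```

Run:
```python
from h import *
s=read_state(); im=vision.read_camera('wrist')[:,:,::-1]; cv2.imwrite('pics/w12.png',im)
np.savez('w12',**s); goto(.6155,.0798,.0104,9.2)
```

```text
t 33.95 pos [0.6128 0.0791 0.1052] yaw 9.2 q [ 0.09  0.26  1.85  0.    1.03 -0.07] w 0.281
 turn [-0.0012 -0.0005  0.    ] rows>=1  then shift [0.0003 0.0028 0.0948] rows>=3
```

View pics/w12.png

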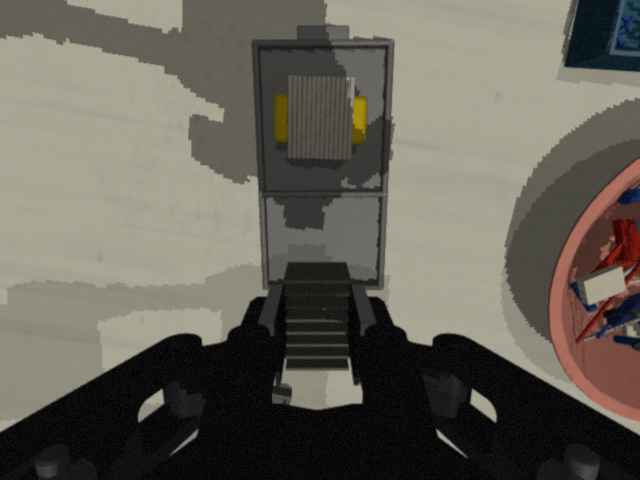

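The transformer stands in the middle of the wide compartment at (321,118). The heat sink hangs over the narrow one, about 3 mm off the tray's middle line, so I'm correcting and lowering.

>>> jog_arm:
  turn:
    - [0, 0, 0]
    - [0, 0, 0]
    - [0, 0, 0]
    - [0, 0, 0]
    - [0, 0, 0]
    - [0, 0, 0]
    - [0, 0, 0]
    - [0, 0, 0]
    - [0, 0, 0]
    - [0, 0, 0]
    - [0, 0, 0]
    - [0, 0, 0]
    - [0, 0, 0]
  delta_pos:
    - [0, 0.0028, 0]
    - [0, 0, 0.03]
    - [0, 0, 0.03]
    - [0, 0, 0.018]
    - [0, 0, 0.009]
    - [0, 0, 0.005]
    - [0, 0, 0.002]
    - [0, 0, 0.0008]
    - [0, 0, 0]
    - [0, 0, 0]
    - [0, 0, 0]
    - [0, 0, 0]
    - [0, 0, 0]
  gripper: [0.015, 0.015, 0.015, 0.015, 0.015, 0.015, 0.015, 0.015, 0.015, 0.015, 0.03, 0.042, 0.042]

```text
time: 35.03
tool_pos: [0.6171, 0.0789, 0.0114]
tcp_rot: [2.036, 2.391, 0.001]
wrist_force: [0.7, 1.5, 0.3]
width: 0.492
grip_force: 0.0
```

>>> jog_arm:
  turn:
    - [0, 0, 0]
    - [0, 0, 0]
    - [0, 0, 0]
    - [0, 0, 0]
    - [0, 0, 0]
    - [0, 0, 0]
    - [0, 0, 0]
    - [0, 0, 0]
    - [0, 0, 0]
    - [0, 0, 0]
    - [0, 0, 0]
    - [0, 0, 0]
    - [0, 0, 0]
    - [0, 0, 0]
    - [0, 0, 0]
  delta_pos:
    - [0, 0, 0]
    - [0, 0, -0.01]
    - [0, 0, -0.025]
    - [0, 0, -0.035]
    - [0, 0, -0.035]
    - [0, 0, -0.035]
    - [0, 0, -0.02]
    - [0, -0.03, 0]
    - [0, -0.03, 0]
    - [0, -0.03, 0]
    - [0, -0.03, 0]
    - [0, -0.03, 0]
    - [0, 0, 0]
    - [0, 0, 0]
    - [0, 0, 0]
  gripper: [0.042, 0.042, 0.042, 0.042, 0.042, 0.042, 0.042, 0.042, 0.042, 0.042, 0.042, 0.042, 0.042, 0.042, 0.042]

```text
time: 36.28
tool_pos: [0.4694, 0.0551, 0.1718]
tcp_rot: [2.035, 2.391, 0.003]
wrist_force: [-0.0, -0.1, -0.7]
width: 0.488
grip_force: 0.0
```

Run:
```python
from h import *
print(read_state()['time'],read_state()['tool_pos'])
s=read_state(); im=vision.read_camera('wrist')[:,:,::-1]; cv2.imwrite('pics/w13.png',im); np.savez('w13',**s)
im=vision.read_camera('scene')[:,:,::-1]; cv2.imwrite('pics/s13.png',im)
t=vision.read_camera('top')[:,:,::-1]; cv2.imwrite('pics/t13.png',t)
w=cv2.imread('pics/w13.png')
cv2.imwrite('pics/fin.png',np.hstack([cv2.resize(w,(400,300)),cv2.resize(im[185:335,180:380],(400,300),interpolation=cv2.INTER_CUBIC)]))
```

```text
36.2833 [0.46943639 0.05506766 0.17178358]
```

View pics/fin.png

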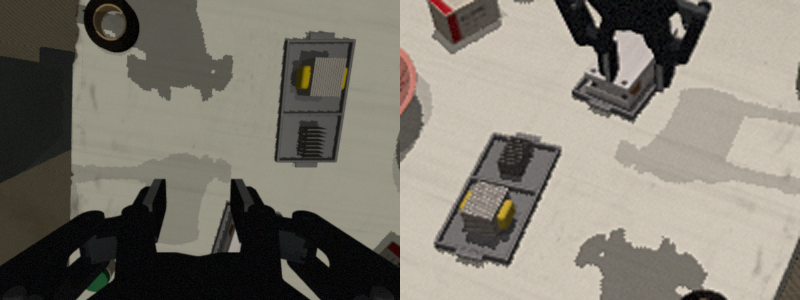

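Both power-kit parts stand upright and centred: transformer at (323,77) and heat sink at (310,140) in the left half. The plate stack is undisturbed. Handing in.

```bash
python3 -c "
from workcell import ticket
print(ticket.finish_job())"
```

```text
the job is handed in; nothing more can be done
None
```

Both kits are made up and the job is handed in at about 36 s; my last pictures showed every part in place, but the hand-in gave no verdict.

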